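# Build the counter display at the nut shop

## Task

Build the counter display: lay the long wooden board flat across the two dark wooden blocks, square and centred so that it bridges the gap between them. Then stack on the middle of the board, each upright and centred on what is below it: first the round metal tin, on it the square gift box, and on top the paper cup of chestnuts, letting go of each before fetching the next. Leave the short board, the jar and the scoop where they are.

Things in the scene. Friction and masses are not known exactly. Their poses are not given: they have to be found in the camera images.
- block_a_top (a point): Dark wooden riser block, fixed to the counter, the one nearer the robot: 60 (x) by 110 (y) by 50 mm high. The point is the centre of its flat top face, 50 mm above the counter. Its x axis points across the gap, roughly towards the other block; z is up. The centres of the two blocks' tops stand 170 to 196 mm apart, so the open gap is 110 to 136 mm.
- block_b_top (a point): The other dark wooden riser block, fixed, farther from the robot, same size and height (60 x 110 x 50 mm). The point is the centre of its flat top face; its x axis points away from the first block (within about 0.1 rad of the first block's x axis), z up. The board belongs half-way between the two points, its length along the line through them.
- board_c (a point): The long board: loose plain pale wood, 260 (x) by 60 (y) by 18 mm thick (z), about 0.19 kg, lying flat on the counter. The point is its centre, half-way up (9 mm over its underside); x runs along its length.
- tin_c (a point): Round closed metal tin with a flat lid, upright, 68 mm in diameter, 56 mm high, about 0.22 kg. The point is its centre, half-way up (28 mm over its underside), z up its axis.
- giftbox_c (a point): Square closed brown cardboard gift box with a paper band crossed over it, 54 x 54 mm and 40 mm high, about 0.12 kg. The point is its centre, half-way up (20 mm over its underside); x and y are square to its side faces, z up.
- cup_c (a point): Round brown paper cup filled with chestnuts (one rigid thing), upright, 42 mm in diameter at the foot, 49 mm at the rim, 56 mm high to the rim, the nuts standing 9 mm above it, about 0.07 kg. The point is on its axis, 28 mm over its underside, where it is 45.5 mm wide; z up.
- short_board_c (a point): Bystander, to be left alone: short loose offcut of the same pale wood, 100 (x) by 60 (y) by 18 mm, too short for the gap. The point is its centre, half-way up.
- jar_c (a point): Bystander, to be left alone: closed amber glass jar with a steel lid, 64 mm in diameter, 90 mm high, loose. The point is its centre, half-way up.
- scoop_c (a point): Bystander, to be left alone: steel nut scoop, loose, lying near the robot; its pan (90 x 50 mm, 30 mm high) runs from this point along x, its wooden handle 80 mm along -x. The point is at the back of the pan, 15 mm up.

How it is judged (in metres and radians):
On the way, in this order (a step that is already met when the one before it is completed fails the run):
1. the long board lies flat across both blocks, square and centred over the gap, and is let go (x of board_c in the frame of block_a_top between 0.07 and 0.115 m and x of board_c in the frame of block_b_top between -0.115 and -0.07 m and y of board_c in the frame of block_a_top between -0.022 and 0.022 m and y of board_c in the frame of block_b_top between -0.022 and 0.022 m and height (world z) of board_c between 0.054 and 0.064 m and angle between board_c's own z axis and vertical below 0.05 rad and angle between the x axis of board_c and the x axis of block_a_top, either way round below 0.22 rad and contact force between the fingers and board below 0.1 N and linear speed of board below 0.03 m/s), for 0.2 s.
2. the tin stands on the middle of the board and is let go (x of board_c in the frame of block_a_top between 0.07 and 0.115 m and x of board_c in the frame of block_b_top between -0.115 and -0.07 m and y of board_c in the frame of block_a_top between -0.022 and 0.022 m and y of board_c in the frame of block_b_top between -0.022 and 0.022 m and height (world z) of board_c between 0.054 and 0.064 m and angle between board_c's own z axis and vertical below 0.05 rad and angle between the x axis of board_c and the x axis of block_a_top, either way round below 0.22 rad and horizontal distance between tin_c and board_c below 0.015 m and angle between tin_c's own z axis and vertical below 0.07 rad and z of tin_c in the frame of board_c between 0.032 and 0.042 m and contact force between the fingers and tin below 0.1 N and linear speed of tin below 0.03 m/s), for 0.2 s.
3. the gift box stands on the tin and is let go (x of board_c in the frame of block_a_top between 0.07 and 0.115 m and x of board_c in the frame of block_b_top between -0.115 and -0.07 m and y of board_c in the frame of block_a_top between -0.022 and 0.022 m and y of board_c in the frame of block_b_top between -0.022 and 0.022 m and height (world z) of board_c between 0.054 and 0.064 m and angle between board_c's own z axis and vertical below 0.05 rad and angle between the x axis of board_c and the x axis of block_a_top, either way round below 0.22 rad and horizontal distance between tin_c and board_c below 0.015 m and angle between each of tin_c, giftbox_c's own z axis and vertical below 0.07 rad and z of tin_c in the frame of board_c between 0.032 and 0.042 m and horizontal distance between giftbox_c and tin_c below 0.013 m and z of giftbox_c in the frame of tin_c between 0.043 and 0.053 m and contact force between the fingers and giftbox below 0.1 N and linear speed of giftbox below 0.03 m/s), for 0.2 s.
4. the cup stands on the gift box and is let go (x of board_c in the frame of block_a_top between 0.07 and 0.115 m and x of board_c in the frame of block_b_top between -0.115 and -0.07 m and y of board_c in the frame of block_a_top between -0.022 and 0.022 m and y of board_c in the frame of block_b_top between -0.022 and 0.022 m and height (world z) of board_c between 0.054 and 0.064 m and angle between board_c's own z axis and vertical below 0.05 rad and angle between the x axis of board_c and the x axis of block_a_top, either way round below 0.22 rad and horizontal distance between tin_c and board_c below 0.015 m and angle between each of tin_c, giftbox_c, cup_c's own z axis and vertical below 0.07 rad and z of tin_c in the frame of board_c between 0.032 and 0.042 m and horizontal distance between giftbox_c and tin_c below 0.013 m and z of giftbox_c in the frame of tin_c between 0.043 and 0.053 m and horizontal distance between cup_c and giftbox_c below 0.013 m and z of cup_c in the frame of giftbox_c between 0.043 and 0.053 m and contact force between the fingers and cup below 0.1 N and linear speed of cup below 0.03 m/s), for 0.2 s.
At the end, for the whole second after the job is handed in: Board flat on both blocks (height 5 mm, tilt 0.05 rad), centred over the gap within 15 mm along and 20 mm across, square within 0.22 rad. Tin centred on board within 15 mm, box on tin and cup on box within 13 mm, each upright on the one below. All at rest (x of board_c in the frame of block_a_top between 0.07 and 0.115 m and x of board_c in the frame of block_b_top between -0.115 and -0.07 m and y of board_c in the frame of block_a_top between -0.022 and 0.022 m and y of board_c in the frame of block_b_top between -0.022 and 0.022 m and height (world z) of board_c between 0.054 and 0.064 m and angle between board_c's own z axis and vertical below 0.05 rad and angle between the x axis of board_c and the x axis of block_a_top, either way round below 0.22 rad and horizontal distance between tin_c and board_c below 0.015 m and angle between each of tin_c, giftbox_c, cup_c's own z axis and vertical below 0.07 rad and z of tin_c in the frame of board_c between 0.032 and 0.042 m and horizontal distance between giftbox_c and tin_c below 0.013 m and z of giftbox_c in the frame of tin_c between 0.043 and 0.053 m and horizontal distance between cup_c and giftbox_c below 0.013 m and z of cup_c in the frame of giftbox_c between 0.043 and 0.053 m and linear speed of each of board, tin, giftbox, cup below 0.02 m/s and angular speed of each of board, tin, giftbox, cup below 0.2 rad/s); the robot touches nothing.
It fails at once if the short board was moved by more than 30 mm (distance of short_board_c from where it was at the start of the episode above 0.03 m).
It fails at once if the jar was moved by more than 30 mm (distance of jar_c from where it was at the start of the episode above 0.03 m).
It fails at once if the scoop was moved by more than 30 mm (distance of scoop_c from where it was at the start of the episode above 0.03 m).
It also fails if it takes over 125 s, if anything falls off the work surface, if the arm or the gripper's body presses on something with over 40 N, if the wrist force passes 120 N, or if a joint passes its speed limit or range.

## Robot

A 6-joint arm with a two-finger parallel gripper is mounted at the origin on the work surface. World frame = base frame: x ahead of the robot, y to its left, z up, the work surface at z = 0. Lengths are in m, angles in degrees, forces in N, time in s.
With the tool pointing down it reaches from about 0.375 to 0.9 m from the base axis. Payload 3.1 kg.
Tool frame: the origin (TCP) lies on the centre line of the jaws, within the pads' length; the fingertips stand 8 mm ahead of it and the grasp point (between the pads) lies 11 mm behind it; z points along the fingers, y is the direction in which the jaws open and shut (so a half turn about z gives the same grasp; the last joint's range is limited). The gripper opens to 87 mm and grips with 3 to 60 N. Pads are 19 mm wide; open, the fingers measure 117 mm over their backs; the gripper's body (75 mm by 190 mm) begins 51 mm behind the grasp point.
Start: joints at [63.398, 30.224, 82.088, -0, 67.689, -10.227], TCP at [0.176, 0.6, 0.231] pointing down, gripper open.
Joint ranges: [-176.69, 176.69], [-43.24, 126.21], [12.49, 139.97], [-82, 262], [0, 151.66], [-163.58, 163.58]. Speed limits (degrees/s): [159.86, 159.86, 180, 180, 180, 180].

## Interface

Orientations are given as a 3x3 rotation matrix whose columns are the frame's x, y, z axes.
In Python, from rig import * gives the robot as it stands. The module is installed in compiled form; this text tells all that it offers.
- The arm moves only by the tool arm_command, never from a script. Its argument "commands" is a list of rows, each an object with "translation": the shift along the tool's x, y, z scaled (see below), a list of three; "dr": the turn, a rotation vector about the tool's x, y, z scaled (see below), a list of three; "jaw": the closure, from 0 (fully open) to 1 (shut). In form: [{"translation": [x, y, z], "dr": [ax, ay, az], "jaw": jaw}, ...]. A call has 1 to 12 rows; each row shifts and turns the commanded pose from where the row before left it, along the tool's axes as they then stand; what a row does not reach is not made up. The controller multiplies each number of a shift by 25 mm and each number of a turn by 6 degrees. A row lasts 1/12 s, in which the tool goes at most 41.7 mm and 7.16 degrees, less where a joint would pass 70% of its speed; a pose out of reach is approached as far as the arm can. A call with a number of a shift or a turn outside -1 to 1 is refused whole. A call with a gripper value outside its range is refused whole. The fingers move at their own pace and stop on an object; the grip force is fixed at half the most. Time passes only in rows, so rows that do not move let the fingers close. It gives the time, the measured TCP pose, the force and the opening at its end, in the units of the state.
- read_state(): the state, without advancing time (a new reading comes with each control period).
- capture(name): name is "scene" or "side" or "wrist"; returns (picture, depth): 400x640x3 uint8, red, green, blue; 400x640 float32, m along the optical axis (not along the pixel's ray), 0 where there is no reading.
- camera_model(name): a dict with "intrinsics" (3x3 intrinsics, pixels), "pose" (4x4, takes a point from camera to world coordinates); the wrist camera has in their place "mount" (4x4, takes a point from camera to tool coordinates, whose origin is the TCP and whose axes are the flange's). Camera axes: x right, y down, z forward; pixel columns grow to the right and rows downward; lengths in m; the calibration is good to about 2 mm. A picture is of the moment at which its call begins: read the wrist's pose just before it. camera_model takes no time and is no camera call.
- hand_in(): hands the job in, once; it reports no verdict.
The state is a dict: "time_s": time; "joint_positions": joint angles; "qvel": joint speeds; "tau": joint torques, N m; "position": TCP position; "tcp_rot": TCP orientation; "force": force on the tool from outside, world axes, zero at the start; "moment": the same for the moment, N m; "opening": opening from 0.0 (shut) to 1.0 (fully open).
Only numpy, scipy, OpenCV 4.12 (cv2) and the standard library are available. Lean on these libraries where they do the work, as an engineer would, in place of code of your own. Each camera call takes 0.05 s, during which the arm holds its last target.

## Working session

There is one attempt and no reset: what is moved stays moved. The work goes in short steps, Python scripts to look and compute and a tool call to move; the robot and the scene stay as the last step left them, time stands still between calls to the robot, and variables do not carry over. Pictures are saved under pics/ and viewed, and the job is handed in when it is done.

Besides the shell and the picture viewer there is one more tool, called by a JSON object that holds its "method" and its "body". arm_command: Moves the arm, as the interface text tells. Its arguments: {"type":"object","properties":{"commands":{"type":"array"}},"required":["commands"]}

```bash
mkdir -p pics
python3 - <<'E'
from rig import *
import cv2,numpy as np
s=read_state();print(s)
for n in("scene","side","wrist"):
    p,d=capture(n);cv2.imwrite(f"pics/{n}0.png",p[:,:,::-1]);np.save(f"pics/{n}0.npy",d)
    print(n,{k:np.round(v,4).tolist() for k,v in camera_model(n).items()},(d>0).mean())
E
```

```text
{'time_s': 0.0, 'joint_positions': array([ 6.33967233e+01,  3.02784792e+01,  8.21558729e+01, -7.89688614e-04,
        6.76885893e+01, -1.02274838e+01]), 'qvel': array([-0.1651062 ,  0.01769193, -0.08731902, -0.02758949, -0.02494809,
        0.00468793]), 'tau': array([ 1.09496097e-03, -4.40046501e+01, -1.76591116e+01,  6.33851672e-02,
        5.82985603e-02, -1.61246617e-04]), 'position': array([0.17586509, 0.5990087 , 0.22957968]), 'tcp_rot': array([[-9.59434480e-01,  2.81930092e-01, -9.49479138e-04],
       [ 2.81931450e-01,  9.59432621e-01, -1.92426892e-03],
       [ 3.68451945e-04, -2.11389798e-03, -9.99997698e-01]]), 'force': array([0.72633067, 0.40989247, 0.53849163]), 'moment': array([-0.00162143, -0.03983279, -0.00325847]), 'opening': 1.0006493646079266}
scene {'intrinsics': [[457.0572, 0.0, 319.4751], [0.0, 457.0572, 201.3447], [0.0, 0.0, 1.0]], 'pose': [[0.2931, 0.8169, -0.4968, 1.1196], [0.956, -0.2431, 0.1642, -0.1203], [0.0133, -0.5231, -0.8522, 1.0603], [0.0, 0.0, 0.0, 1.0]]} 0.99576953125
side {'intrinsics': [[361.9099, 0.0, 320.6186], [0.0, 361.9099, 198.8047], [0.0, 0.0, 1.0]], 'pose': [[-0.9737, -0.1681, 0.1538, 0.3641], [-0.2277, 0.6993, -0.6776, 0.7412], [0.0063, -0.6948, -0.7191, 0.7985], [0.0, 0.0, 0.0, 1.0]]} 0.99575390625
wrist {'intrinsics': [[350.4809, 0.0, 322.4144], [0.0, 350.4809, 198.8641], [0.0, 0.0, 1.0]], 'mount': [[0.0, -0.9667, -0.256, 0.0706], [1.0, 0.0003, -0.001, 0.0001], [0.0011, -0.256, 0.9667, -0.156], [0.0, 0.0, 0.0, 1.0]]} 0.99612890625
```

View pics/scene0.png

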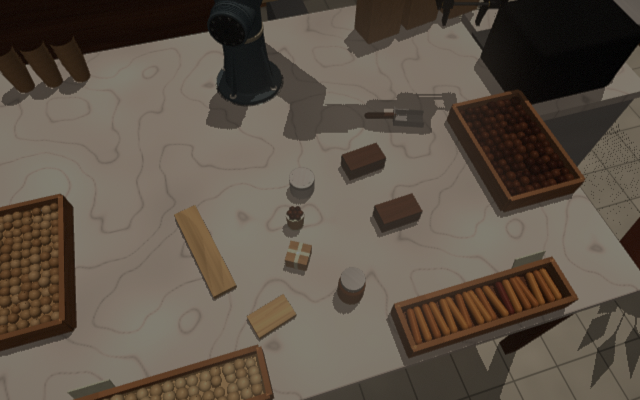

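View pics/side0.png

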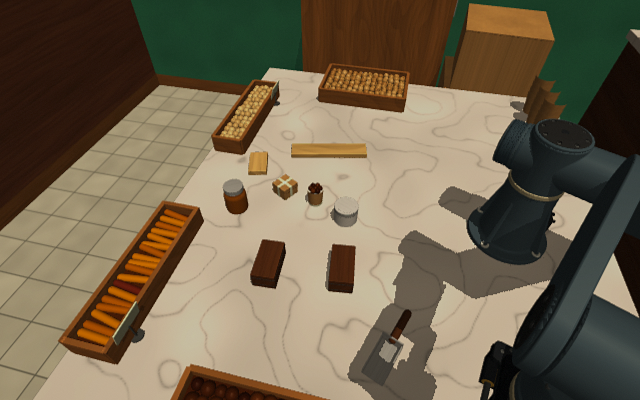

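View pics/wrist0.png

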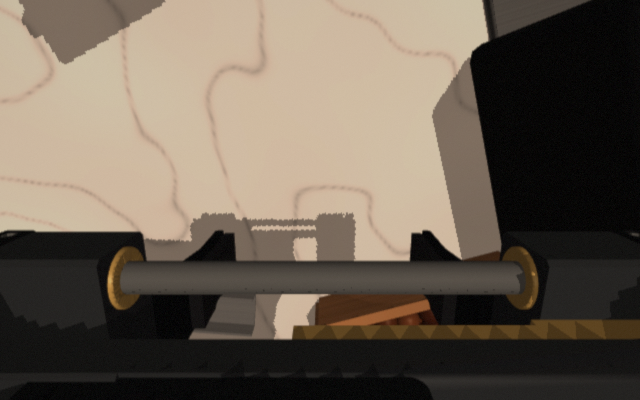

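The scene view shows the tin (301,182), cup (294,216), gift box (298,255), jar (351,284), blocks (363,161) and (397,212), long board (205,250), short board (271,317) and scoop (400,117). The side view shows them all too. Next I measure their top faces.

```bash
cat > h.py <<'E'
from rig import *
import cv2,numpy as np
def shot(n,tag=None):
    s=read_state();p,d=capture(n)
    if tag: cv2.imwrite(f"pics/{tag}.png",p[:,:,::-1])
    return p,d,s
def cloud(n,d,s=None):
    m=camera_model(n);K=m["intrinsics"]
    if n=="wrist":
        T=np.eye(4);T[:3,:3]=s["tcp_rot"];T[:3,3]=s["position"];T=T@m["mount"]
    else:T=m["pose"]
    v,u=np.mgrid[:400,:640]
    P=np.stack([(u-K[0,2])/K[0,0]*d,(v-K[1,2])/K[1,1]*d,d],-1)
    W=P@T[:3,:3].T+T[:3,3];W[d==0]=np.nan
    return W
def comps(W,z0,z1,box=(0.2,1.0,-0.7,0.7),mn=25):
    with np.errstate(invalid="ignore"):
        m=((W[...,2]>z0)&(W[...,2]<z1)&(W[...,0]>box[0])&(W[...,0]<box[1])&(W[...,1]>box[2])&(W[...,1]<box[3])).astype(np.uint8)
    n,l,st,c=cv2.connectedComponentsWithStats(m)
    out=[]
    for i in range(1,n):
        if st[i,4]>=mn:
            P=W[l==i]
            (cx,cy),(w,h),a=cv2.minAreaRect((P[:,:2]*1000).astype(np.float32))
            if w<h:w,h,a=h,w,a+90
            out.append((np.round(c[i]).tolist(),int(st[i,4]),round(cx,1),round(cy,1),round(w,1),round(h,1),round((a+90)%180-90,1),np.round(np.median(P,0)*1000,1).tolist()))
    return out
E
python3 - <<'E'
from h import *
for n in("scene","side"):
    W=cloud(n,np.load(f"pics/{n}0.npy"))
    b=(0.3,0.95,-0.55,0.4)
    for z in((.012,.022),(.036,.044),(.046,.06),(.06,.075),(.085,.095)):
        print(n,z)
        for c in comps(W,*z,box=b):
            if c[4]<300:print(c)
E
```

```text
scene (0.012, 0.022)
([362.0, 170.0], 96, 449.5, 225.4, 121.8, 48.7, 69.8, [452.6, 222.3, 17.4])
([298.0, 194.0], 29, 473.2, 31.7, 42.6, 8.9, 57.4, [477.2, 31.1, 17.0])
([205.0, 251.0], 2205, 559.9, -239.1, 262.1, 60.2, 13.1, [571.8, -237.4, 18.2])
([394.0, 223.0], 88, 631.6, 251.6, 121.4, 50.6, 65.6, [635.8, 242.0, 17.7])
([297.0, 266.0], 26, 676.3, -25.1, 41.3, 2.7, 58.6, [674.9, -27.2, 16.5])
([271.0, 316.0], 1077, 775.3, -117.6, 100.2, 61.2, -72.8, [776.7, -118.3, 18.1])
([347.0, 301.0], 30, 790.8, 61.1, 46.4, 11.5, 48.9, [796.1, 62.4, 16.7])
([400.0, 333.0], 34, 898.6, 153.1, 67.8, 1.4, -0.1, [899.3, 153.0, 16.2])
scene (0.036, 0.044)
([353.0, 168.0], 44, 440.8, 189.2, 71.1, 32.4, 44.1, [455.4, 190.7, 40.2])
([299.0, 190.0], 28, 474.3, 33.4, 44.2, 10.7, 59.7, [477.2, 34.6, 40.0])
([402.0, 219.0], 41, 637.8, 266.9, 79.5, 4.2, -86.2, [637.6, 260.1, 40.8])
([298.0, 253.0], 456, 650.0, -16.8, 58.0, 55.0, -30.8, [650.4, -16.8, 40.2])
([474.0, 297.0], 327, 881.8, 344.5, 96.4, 73.9, 78.5, [873.8, 340.5, 41.5])
([448.0, 309.0], 155, 891.0, 274.6, 84.6, 38.6, -15.6, [883.0, 275.8, 41.5])
[... 5989 characters left out ...]
, 234.6, 112.4, 59.8, -82.8, [423.1, 239.3, 50.7])
side (0.06, 0.075)
([262.0, 105.0], 39, 848.4, -380.3, 107.5, 12.7, 88.5, [848.3, -379.3, 61.6])
([219.0, 126.0], 25, 945.9, -215.9, 79.1, 6.5, -89.9, [946.4, -215.0, 61.2])
([235.0, 134.0], 101, 873.6, -187.0, 147.9, 74.6, 45.4, [858.1, -165.0, 61.1])
([315.0, 187.0], 93, 549.7, 6.3, 38.2, 35.4, 12.4, [548.8, 4.6, 63.3])
([235.0, 196.0], 107, 761.6, 91.8, 60.2, 33.8, 36.2, [754.0, 100.4, 66.1])
([174.0, 231.0], 373, 895.5, 267.5, 228.8, 107.5, -89.7, [851.3, 232.7, 61.2])
([125.0, 254.0], 105, 945.6, 339.3, 120.4, 8.5, -89.9, [946.0, 341.5, 61.1])
side (0.085, 0.095)
([232.0, 186.0], 243, 769.2, 79.9, 54.0, 53.1, -68.8, [768.5, 82.2, 90.5])
```

Both views agree to about 2 mm: A (424,234), B (607,263), so the board target is (516,249) at yaw 9°. The board is at (560,-238) with yaw 13.3°, the tin at (448,50), the box at (649.5,-17) turned 59°, and the cup at (550,4). Next I write a move planner.

```bash
cat >> h.py <<'E'
def plan(x,y,z,phi=None):
    "phi: world angle of tool y (mod 180). prints turn units (tool) then shift units after turn"
    from scipy.spatial.transform import Rotation as Ro
    s=read_state();R=s["tcp_rot"];p=s["position"]
    cur=np.degrees(np.arctan2(R[1,1],R[0,1]))
    if phi is None: phi=cur
    d=(phi-cur+90)%180-90;f=np.radians(cur+d)
    Rt=np.array([[-np.sin(f),np.cos(f),0],[np.cos(f),np.sin(f),0],[0,0,-1.]])
    Rt[:,0]=np.cross(Rt[:,1],Rt[:,2])
    rv=np.degrees(Ro.from_matrix(R.T@Rt).as_rotvec())/6
    sh=Rt.T@(np.array([x,y,z])/1000-p)/.025
    print("t",round(s["time_s"],2),"p",np.round(p*1000,1),"phi",round(cur,1),"J",np.round(s["joint_positions"]).tolist(),"F",np.round(s["force"],1),"op",round(s["opening"],3))
    print("turn",np.round(rv,3),"shift",np.round(sh,3))
E
python3 -c "
from h import *
plan(560,-238,150,103.3)"
```

```text
t 0.15 p [175.9 599.2 229.8] phi 73.6 J [63.0, 30.0, 82.0, -0.0, 68.0, -10.0] F [ 0.2 -0.2 -0.4] op 0.996
turn [-0.015 -0.007 -4.946] shift [ -7.247 -36.122   3.191]
```

{"method": "arm_command", "body": {"commands": [{"translation":[0,0,0],"dr":[0,0,-0.99],"jaw":0},{"translation":[0,0,0],"dr":[0,0,-0.99],"jaw":0},{"translation":[0,0,0],"dr":[0,0,-0.99],"jaw":0},{"translation":[0,0,0],"dr":[0,0,-0.99],"jaw":0},{"translation":[0,0,0],"dr":[0,0,-0.99],"jaw":0},{"translation":[-0.2,-1,0],"dr":[0,0,0],"jaw":0},{"translation":[-0.2,-1,0],"dr":[0,0,0],"jaw":0},{"translation":[-0.2,-1,0],"dr":[0,0,0],"jaw":0},{"translation":[-0.2,-1,0],"dr":[0,0,0],"jaw":0},{"translation":[-0.2,-1,0],"dr":[0,0,0],"jaw":0},{"translation":[-0.2,-1,0],"dr":[0,0,0],"jaw":0},{"translation":[-0.2,-1,0],"dr":[0,0,0],"jaw":0}]}}

```text
time_s: 1.15
position: [0.2507, 0.4362, 0.2304]
tcp_rot: [[-0.973, -0.231, -0.0], [-0.231, 0.973, -0.0], [0.0, -0.0, -1.0]]
force: [1.2, 1.0, -1.2]
opening: 0.999
```

{"method": "arm_command", "body": {"commands": [{"translation":[-0.2,-1,0],"dr":[0,0,0],"jaw":0},{"translation":[-0.2,-1,0],"dr":[0,0,0],"jaw":0},{"translation":[-0.2,-1,0],"dr":[0,0,0],"jaw":0},{"translation":[-0.2,-1,0],"dr":[0,0,0],"jaw":0},{"translation":[-0.2,-1,0],"dr":[0,0,0],"jaw":0},{"translation":[-0.2,-1,0],"dr":[0,0,0],"jaw":0},{"translation":[-0.2,-1,0],"dr":[0,0,0],"jaw":0},{"translation":[-0.2,-1,0],"dr":[0,0,0],"jaw":0},{"translation":[-0.2,-1,0],"dr":[0,0,0],"jaw":0},{"translation":[-0.2,-1,0],"dr":[0,0,0],"jaw":0},{"translation":[-0.2,-1,0],"dr":[0,0,0],"jaw":0},{"translation":[-0.2,-1,0],"dr":[0,0,0],"jaw":0}]}}

```text
time_s: 2.15
position: [0.3783, 0.1581, 0.2305]
tcp_rot: [[-0.973, -0.23, -0.0], [-0.23, 0.973, 0.0], [0.0, 0.0, -1.0]]
force: [-0.1, 0.4, -0.5]
opening: 1.0
```

{"method": "arm_command", "body": {"commands": [{"translation":[-0.2,-1,0.25],"dr":[0,0,0],"jaw":0},{"translation":[-0.2,-1,0.25],"dr":[0,0,0],"jaw":0},{"translation":[-0.2,-1,0.25],"dr":[0,0,0],"jaw":0},{"translation":[-0.2,-1,0.25],"dr":[0,0,0],"jaw":0},{"translation":[-0.2,-1,0.25],"dr":[0,0,0],"jaw":0},{"translation":[-0.2,-1,0.25],"dr":[0,0,0],"jaw":0},{"translation":[-0.2,-1,0.25],"dr":[0,0,0],"jaw":0},{"translation":[-0.2,-1,0.25],"dr":[0,0,0],"jaw":0},{"translation":[-0.2,-1,0.25],"dr":[0,0,0],"jaw":0},{"translation":[-0.2,-1,0.25],"dr":[0,0,0],"jaw":0},{"translation":[-0.2,-1,0.25],"dr":[0,0,0],"jaw":0},{"translation":[-0.2,-1,0.25],"dr":[0,0,0],"jaw":0}]}}

```text
time_s: 3.15
position: [0.5058, -0.12, 0.155]
tcp_rot: [[-0.973, -0.23, -0.0], [-0.23, 0.973, 0.0], [0.0, 0.0, -1.0]]
force: [-0.9, -0.5, 0.9]
opening: 0.999
```

```bash
python3 -c "
from h import *
plan(560,-238,60,103.3)
p,d,s=shot('wrist','w1')
W=cloud('wrist',d,s)
for c in comps(W,.012,.022): print(c)"
```

```text
t 3.15 p [ 505.8 -120.   155. ] phi 103.3 J [-26.0, 28.0, 101.0, 0.0, 50.0, -129.0] F [-0.9 -0.5  0.9] op 0.999
turn [ 0.004 -0.004  0.002] shift [-1.022 -5.093  3.801]
([170.0, 155.0], 14226, 515.4, -248.6, 169.2, 61.0, 13.3, [503.6, -249.6, 19.9])
([502.0, 160.0], 424, 447.4, 27.4, 64.5, 23.9, -0.8, [444.9, 19.2, 17.2])
([449.0, 244.0], 41, 527.8, 2.9, 14.8, 1.7, -89.7, [527.7, 1.4, 17.2])
([211.0, 327.0], 589, 653.4, -198.0, 43.6, 30.2, 5.0, [662.4, -191.1, 19.6])
([391.0, 321.0], 80, 616.4, -24.8, 16.5, 8.4, -72.6, [615.2, -26.5, 15.9])
```

{"method": "arm_command", "body": {"commands": [{"translation":[-0.2,-1,0],"dr":[0,0,0],"jaw":0},{"translation":[-0.2,-1,0],"dr":[0,0,0],"jaw":0},{"translation":[-0.2,-1,0.5],"dr":[0,0,0],"jaw":0},{"translation":[-0.2,-1,0.7],"dr":[0,0,0],"jaw":0},{"translation":[-0.2,-1,0.7],"dr":[0,0,0],"jaw":0},{"translation":[0,-0.1,0.7],"dr":[0,0,0],"jaw":0},{"translation":[0,0,0.7],"dr":[0,0,0],"jaw":0},{"translation":[0,0,0.5],"dr":[0,0,0],"jaw":0},{"translation":[0,0,0],"dr":[0,0,0],"jaw":0}]}}

```text
time_s: 3.95
position: [0.5572, -0.2357, 0.0576]
tcp_rot: [[-0.973, -0.23, -0.005], [-0.23, 0.973, 0.004], [0.004, 0.005, -1.0]]
force: [-0.8, 0.4, 0.5]
opening: 0.998
```

```bash
python3 -c "
from h import *
plan(560,-238,11.5,103.3)
p,d,s=shot('wrist','w2')
"
```

```text
t 3.95 p [ 557.2 -235.7   57.6] phi 103.3 J [-34.0, 42.0, 92.0, 0.0, 46.0, -137.0] F [-0.8  0.4  0.5] op 0.998
turn [ 0.045 -0.042  0.002] shift [-0.087 -0.114  1.842]
```

View pics/w2.png

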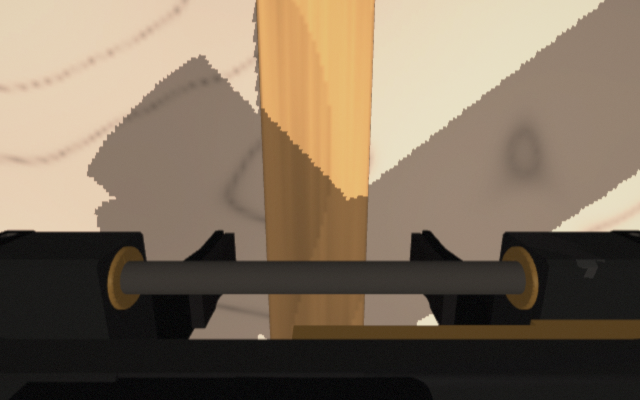

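The board runs straight between the jaws, about 6 px off centre, so I go down.

{"method": "arm_command", "body": {"commands": [{"translation":[0,-0.1,0.6],"dr":[0,0,0],"jaw":0},{"translation":[0,0,0.6],"dr":[0,0,0],"jaw":0},{"translation":[0,0,0.4],"dr":[0,0,0],"jaw":0},{"translation":[0,0,0.2],"dr":[0,0,0],"jaw":0},{"translation":[0,0,0],"dr":[0,0,0],"jaw":0},{"translation":[0,0,0],"dr":[0,0,0],"jaw":0}]}}

```text
time_s: 4.5
position: [0.5602, -0.2394, 0.016]
tcp_rot: [[-0.973, -0.231, 0.0], [-0.231, 0.973, -0.0], [-0.0, -0.0, -1.0]]
force: [-0.6, -0.5, -0.1]
opening: 0.999
```

```bash
python3 -c "
from h import *
plan(560,-238,11.5,103.3)
"
```

```text
t 4.5 p [ 560.2 -239.4   16. ] phi 103.3 J [-34.0, 46.0, 92.0, -0.0, 42.0, -137.0] F [-0.6 -0.5 -0.1] op 0.999
turn [-0.004  0.003  0.008] shift [-0.006  0.057  0.181]
```

{"method": "arm_command", "body": {"commands": [{"translation":[0,0,0.2],"dr":[0,0,0],"jaw":0},{"translation":[0,0,0],"dr":[0,0,0],"jaw":0.5},{"translation":[0,0,0],"dr":[0,0,0],"jaw":1},{"translation":[0,0,0],"dr":[0,0,0],"jaw":1},{"translation":[0,0,0],"dr":[0,0,0],"jaw":1},{"translation":[0,0,0],"dr":[0,0,0],"jaw":1},{"translation":[0,0,0],"dr":[0,0,0],"jaw":1},{"translation":[0,0,0],"dr":[0,0,0],"jaw":1}]}}

```text
time_s: 5.17
position: [0.56, -0.2395, 0.0108]
tcp_rot: [[-0.973, -0.23, 0.0], [-0.23, 0.973, 0.0], [-0.0, -0.0, -1.0]]
force: [-0.5, 0.5, 1.2]
opening: 0.683
```

```bash
python3 -c "
from h import *
plan(516,249,150,98.95)
"
```

```text
t 5.17 p [ 560.  -239.5   10.8] phi 103.3 J [-34.0, 47.0, 92.0, 0.0, 41.0, -137.0] F [-0.5  0.5  1.2] op 0.683
turn [-0.     0.001  0.728] shift [-1.303 19.576 -5.57 ]
```

{"method": "arm_command", "body": {"commands": [{"translation":[0,0,-0.3],"dr":[0,0,0],"jaw":1},{"translation":[0,0,-0.6],"dr":[0,0,0],"jaw":1},{"translation":[0,0,-0.9],"dr":[0,0,0],"jaw":1},{"translation":[0,0,-0.9],"dr":[0,0,0],"jaw":1},{"translation":[0,0,-0.9],"dr":[0,0,0],"jaw":1},{"translation":[0,0,-0.9],"dr":[0,0,0.2],"jaw":1},{"translation":[0,0.3,-0.7],"dr":[0,0,0.3],"jaw":1},{"translation":[0,0.6,-0.4],"dr":[0,0,0.23],"jaw":1},{"translation":[-0.1,0.9,0],"dr":[0,0,0],"jaw":1},{"translation":[-0.1,0.9,0],"dr":[0,0,0],"jaw":1},{"translation":[-0.1,0.9,0],"dr":[0,0,0],"jaw":1},{"translation":[-0.1,0.9,0],"dr":[0,0,0],"jaw":1}]}}

```text
time_s: 6.17
position: [0.551, -0.126, 0.1509]
tcp_rot: [[-0.988, -0.155, -0.0], [-0.155, 0.988, 0.0], [0.0, 0.0, -1.0]]
force: [0.1, 0.7, -1.1]
opening: 0.688
```

{"method": "arm_command", "body": {"commands": [{"translation":[-0.1,0.9,0],"dr":[0,0,0],"jaw":1},{"translation":[-0.1,0.9,0],"dr":[0,0,0],"jaw":1},{"translation":[-0.1,0.9,0],"dr":[0,0,0],"jaw":1},{"translation":[-0.1,0.9,0],"dr":[0,0,0],"jaw":1},{"translation":[-0.1,0.9,0],"dr":[0,0,0],"jaw":1},{"translation":[-0.1,0.9,0],"dr":[0,0,0],"jaw":1},{"translation":[-0.1,0.9,0],"dr":[0,0,0],"jaw":1},{"translation":[0,0.9,0],"dr":[0,0,0],"jaw":1},{"translation":[0,0.9,0],"dr":[0,0,0],"jaw":1},{"translation":[0,0.9,0],"dr":[0,0,0],"jaw":1},{"translation":[0,0.9,0],"dr":[0,0,0],"jaw":1},{"translation":[0,0.9,0],"dr":[0,0,0],"jaw":1}]}}

```text
time_s: 7.17
position: [0.5262, 0.1435, 0.1508]
tcp_rot: [[-0.988, -0.156, -0.0], [-0.156, 0.988, -0.0], [0.0, -0.0, -1.0]]
force: [-0.1, 0.3, -1.4]
opening: 0.688
```

```bash
python3 -c "
from h import *
plan(516,249,90,98.95)
p,d,s=shot('wrist','w3')
p,d,s=shot('scene','s3')
W=cloud('scene',d)
for c in comps(W,.13,.2,box=(.3,.8,0,.4)): print(c)
"
```

```text
t 7.17 p [526.2 143.5 150.8] phi 98.9 J [4.0, 30.0, 98.0, -0.0, 52.0, -95.0] F [-0.1  0.3 -1.4] op 0.688
turn [-0.001 -0.003 -0.   ] shift [-0.253  4.233  2.431]
([321.0, 138.0], 127, 416.7, 114.8, 36.2, 33.4, 3.9, [413.6, 111.5, 157.8])
([348.0, 160.0], 39, 500.1, 155.1, 32.1, 10.0, -74.9, [500.0, 156.8, 158.4])
([360.0, 190.0], 1464, 585.5, 159.7, 142.6, 83.0, 11.2, [590.1, 155.3, 157.8])
```

View pics/s3.png

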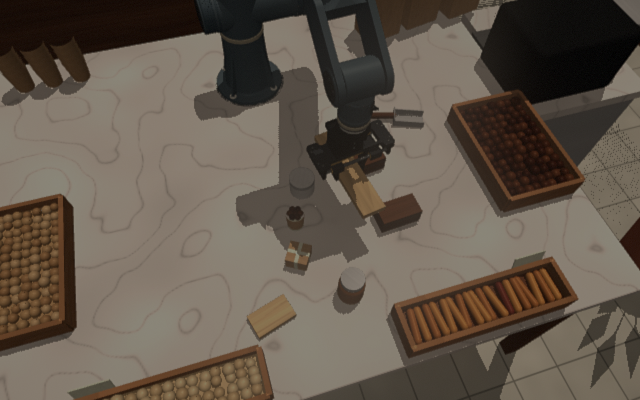

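View pics/w3.png

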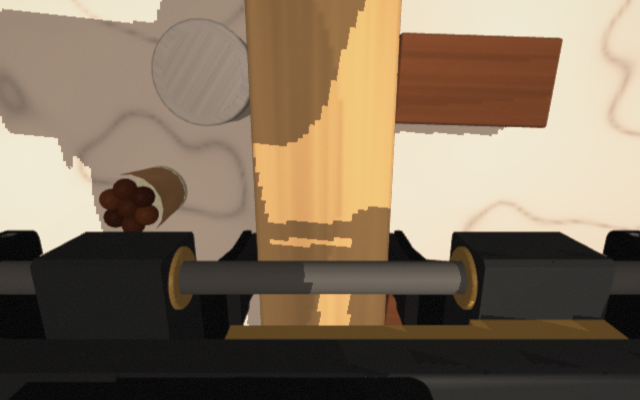

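The board is held level. In the wrist view it passes over block A at (480,80), clear of the tin at (200,70). I continue to the gap.

{"method": "arm_command", "body": {"commands": [{"translation":[0,0.8,0],"dr":[0,0,0],"jaw":1},{"translation":[0,0.8,0],"dr":[0,0,0],"jaw":1},{"translation":[-0.05,0.8,0],"dr":[0,0,0],"jaw":1},{"translation":[-0.1,0.8,0],"dr":[0,0,0],"jaw":1},{"translation":[-0.1,0.6,0],"dr":[0,0,0],"jaw":1},{"translation":[0,0.3,0],"dr":[0,0,0],"jaw":1},{"translation":[0,0.1,0.5],"dr":[0,0,0],"jaw":1},{"translation":[0,0,0.7],"dr":[0,0,0],"jaw":1},{"translation":[0,0,0.7],"dr":[0,0,0],"jaw":1},{"translation":[0,0,0.5],"dr":[0,0,0],"jaw":1},{"translation":[0,0,0],"dr":[0,0,0],"jaw":1},{"translation":[0,0,0],"dr":[0,0,0],"jaw":1}]}}

```text
time_s: 8.27
position: [0.5163, 0.2462, 0.0901]
tcp_rot: [[-0.988, -0.155, -0.002], [-0.155, 0.988, -0.001], [0.002, -0.001, -1.0]]
force: [0.4, -0.1, -1.5]
opening: 0.685
```

```bash
python3 -c "
from h import *
plan(516,249,61,98.95)
p,d,s=shot('wrist','w4')
for n in('scene','side'):
  p,d,s=shot(n,n+'4')
  W=cloud(n,d)
  for c in comps(W,.092,.106,box=(.36,.7,0.18,.32)): print(n,c)
  for c in comps(W,.042,.056,box=(.36,.7,0.18,.32)): print(n,c)
"
```

```text
t 8.27 p [516.3 246.2  90.1] phi 98.9 J [14.0, 37.0, 96.0, -0.0, 46.0, -85.0] F [ 0.4 -0.1 -1.5] op 0.685
turn [-0.005 -0.019 -0.006] shift [-0.006  0.111  1.162]
scene ([358.0, 141.0], 172, 410.1, 224.8, 52.9, 39.4, -80.3, [407.0, 221.3, 98.4])
scene ([394.0, 191.0], 1120, 579.3, 252.5, 139.3, 79.7, 6.2, [582.8, 254.8, 98.1])
scene ([348.0, 163.0], 62, 429.8, 185.5, 60.7, 10.6, 3.4, [435.4, 184.2, 49.9])
scene ([393.0, 213.0], 436, 608.2, 262.7, 111.7, 62.3, -87.7, [619.3, 232.4, 49.5])
side ([265.0, 245.0], 696, 604.6, 261.0, 83.6, 62.1, 7.2, [606.9, 263.5, 99.4])
side ([303.0, 236.0], 37, 532.3, 218.3, 41.0, 9.9, 8.1, [523.6, 217.6, 100.3])
side ([338.0, 250.0], 879, 439.2, 234.9, 97.1, 62.6, 9.5, [435.9, 237.5, 99.1])
side ([265.0, 268.0], 489, 604.5, 293.3, 60.6, 54.2, 4.7, [602.8, 296.2, 50.6])
side ([341.0, 274.0], 485, 419.9, 263.9, 59.9, 53.2, 7.3, [419.2, 267.6, 50.7])
```

View pics/side4.png

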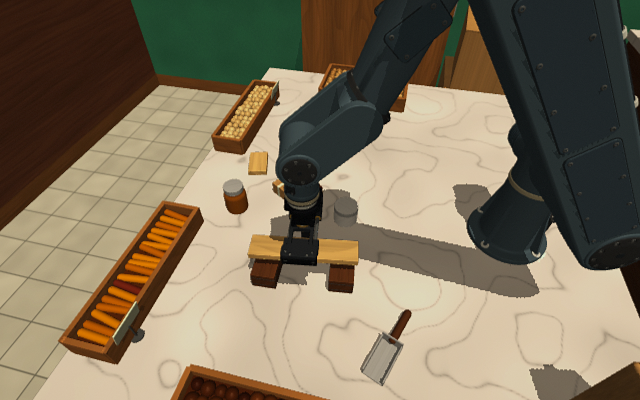

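The board is centred over the gap with its ends near x 391 and 646 and its slope about 9°, so I lower it and release.

{"method": "arm_command", "body": {"commands": [{"translation":[0,0.1,0.4],"dr":[0,0,0],"jaw":1},{"translation":[0,0,0.3],"dr":[0,0,0],"jaw":1},{"translation":[0,0,0.2],"dr":[0,0,0],"jaw":1},{"translation":[0,0,0.15],"dr":[0,0,0],"jaw":1},{"translation":[0,0,0.05],"dr":[0,0,0],"jaw":1},{"translation":[0,0,0],"dr":[0,0,0],"jaw":1},{"translation":[0,0,0],"dr":[0,0,0],"jaw":1}]}}

```text
time_s: 9.0
position: [0.5163, 0.2497, 0.0629]
tcp_rot: [[-0.988, -0.156, -0.0], [-0.156, 0.988, -0.0], [0.0, -0.0, -1.0]]
force: [-0.0, 0.1, -2.0]
opening: 0.685
```

```bash
python3 -c "
from h import *
plan(516,249,61,98.95)
"
```

```text
t 9.0 p [516.3 249.7  62.9] phi 98.9 J [15.0, 40.0, 97.0, 0.0, 43.0, -84.0] F [-0.   0.1 -2. ] op 0.685
turn [-0.    -0.001 -0.   ] shift [ 0.017 -0.024  0.078]
```

{"method": "arm_command", "body": {"commands": [{"translation":[0,0,0.07],"dr":[0,0,0],"jaw":1},{"translation":[0,0,0],"dr":[0,0,0],"jaw":1},{"translation":[0,0,0],"dr":[0,0,0],"jaw":0.5},{"translation":[0,0,0],"dr":[0,0,0],"jaw":0},{"translation":[0,0,0],"dr":[0,0,0],"jaw":0},{"translation":[0,0,0],"dr":[0,0,0],"jaw":0},{"translation":[0,0,-0.5],"dr":[0,0,0],"jaw":0},{"translation":[0,0,-0.9],"dr":[0,0,0],"jaw":0},{"translation":[0,0,-0.9],"dr":[0,0,0],"jaw":0},{"translation":[0,0,-0.7],"dr":[0,0,0],"jaw":0},{"translation":[0,-0.8,-0.3],"dr":[0,0,0],"jaw":0},{"translation":[0,-0.9,0],"dr":[0,0,0],"jaw":0}]}}

```text
time_s: 10.0
position: [0.5245, 0.2087, 0.1465]
tcp_rot: [[-0.987, -0.158, 0.006], [-0.158, 0.987, 0.001], [-0.006, 0.0, -1.0]]
force: [0.4, -0.4, -0.3]
opening: 0.999
```

```bash
python3 -c "
from h import *
plan(448.4,50,80,98.95)
"
```

```text
t 10.0 p [524.5 208.7 146.5] phi 99.1 J [10.0, 32.0, 96.0, 0.0, 52.0, -89.0] F [ 0.4 -0.4 -0.3] op 0.999
turn [0.003 0.058 0.026] shift [ 3.993 -5.797  2.662]
```

{"method": "arm_command", "body": {"commands": [{"translation":[0.6,-0.9,0],"dr":[0,0,0],"jaw":0},{"translation":[0.6,-0.9,0],"dr":[0,0,0],"jaw":0},{"translation":[0.6,-0.9,0],"dr":[0,0,0],"jaw":0},{"translation":[0.6,-0.9,0],"dr":[0,0,0],"jaw":0},{"translation":[0.6,-0.9,0],"dr":[0,0,0],"jaw":0},{"translation":[0.6,-0.6,0],"dr":[0,0,0],"jaw":0},{"translation":[0.3,-0.3,0],"dr":[0,0,0],"jaw":0},{"translation":[0,0,0],"dr":[0,0,0],"jaw":0},{"translation":[0,0,0],"dr":[0,0,0],"jaw":0}]}}

```text
time_s: 10.75
position: [0.4482, 0.0591, 0.1441]
tcp_rot: [[-0.988, -0.154, 0.001], [-0.154, 0.988, 0.0], [-0.001, 0.0, -1.0]]
force: [0.2, 0.5, 0.9]
opening: 0.998
```

```bash
python3 -c "
from h import *
plan(448.4,50,80,98.95)
for n in('scene','side'):
  p,d,s=shot(n,n+'5')
  W=cloud(n,d)
  for c in comps(W,.062,.074,box=(.36,.7,0.15,.35)): print(n,c)
"
```

```text
t 10.75 p [448.2  59.1 144.1] phi 98.9 J [-7.0, 25.0, 111.0, 0.0, 43.0, -106.0] F [0.2 0.5 0.9] op 0.998
turn [ 0.     0.013 -0.013] shift [ 0.047 -0.362  2.565]
scene ([383.0, 181.0], 1904, 517.9, 248.3, 261.9, 62.8, 8.7, [528.7, 248.7, 67.9])
side ([304.0, 256.0], 2307, 516.6, 249.8, 259.7, 62.8, 8.8, [513.8, 252.2, 68.6])
```

View pics/side5.png

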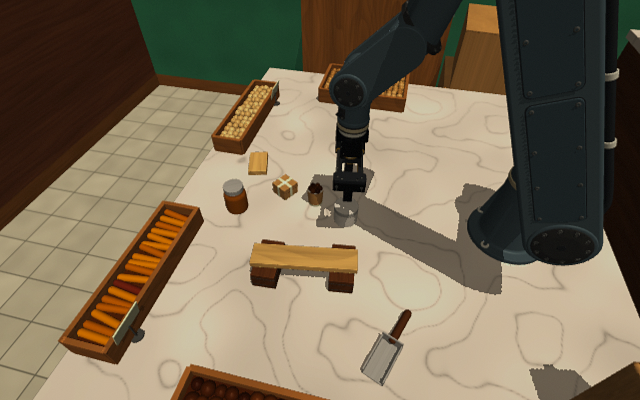

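The board lies at (517,249), yaw 8.7°, with its top at 68 mm, as wanted; it spans the blocks around (304,256) in the side view. Next I go down onto the tin.

{"method": "arm_command", "body": {"commands": [{"translation":[0.04,-0.36,0],"dr":[0,0,0],"jaw":0},{"translation":[0,0,0.5],"dr":[0,0,0],"jaw":0},{"translation":[0,0,0.8],"dr":[0,0,0],"jaw":0},{"translation":[0,0,0.6],"dr":[0,0,0],"jaw":0},{"translation":[0,0,0.3],"dr":[0,0,0],"jaw":0},{"translation":[0,0,0.1],"dr":[0,0,0],"jaw":0},{"translation":[0,0,0],"dr":[0,0,0],"jaw":0}]}}

```text
time_s: 11.43
position: [0.4481, 0.0502, 0.0858]
tcp_rot: [[-0.988, -0.156, -0.001], [-0.156, 0.988, 0.0], [0.001, 0.0, -1.0]]
force: [-0.0, -0.1, 0.0]
opening: 0.999
```

```bash
python3 -c "
from h import *
plan(448.4,50,26,98.95)
p,d,s=shot('wrist','w6')
"
```

```text
t 11.43 p [448.1  50.2  85.8] phi 99.0 J [-8.0, 32.0, 114.0, -0.0, 34.0, -107.0] F [-0.  -0.1  0. ] op 0.999
turn [ 0.003 -0.009  0.004] shift [-0.012 -0.011  2.392]
```

View pics/w6.png

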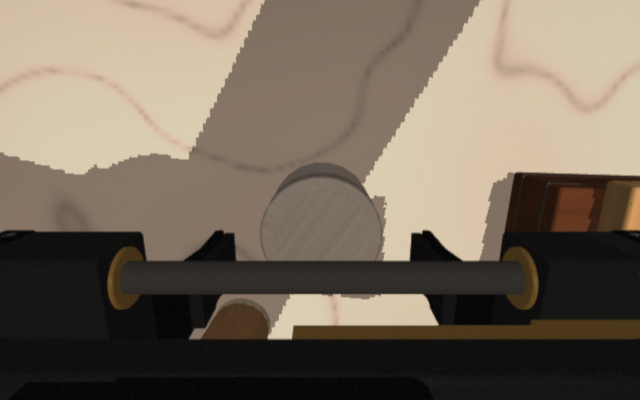

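The tin is centred (col 321) between the fingers (235 to 413), so I go down and grip.

{"method": "arm_command", "body": {"commands": [{"translation":[0,0,0.8],"dr":[0,0,0],"jaw":0},{"translation":[0,0,0.8],"dr":[0,0,0],"jaw":0},{"translation":[0,0,0.5],"dr":[0,0,0],"jaw":0},{"translation":[0,0,0.3],"dr":[0,0,0],"jaw":0},{"translation":[0,0,0],"dr":[0,0,0],"jaw":0},{"translation":[0,0,0],"dr":[0,0,0],"jaw":0},{"translation":[0,0,0],"dr":[0,0,0],"jaw":0.3},{"translation":[0,0,0],"dr":[0,0,0],"jaw":1},{"translation":[0,0,0],"dr":[0,0,0],"jaw":1},{"translation":[0,0,0],"dr":[0,0,0],"jaw":1},{"translation":[0,0,0],"dr":[0,0,0],"jaw":1},{"translation":[0,0,0],"dr":[0,0,0],"jaw":1}]}}

```text
time_s: 12.48
position: [0.4484, 0.05, 0.0269]
tcp_rot: [[-0.988, -0.156, 0.001], [-0.156, 0.988, -0.0], [-0.001, -0.0, -1.0]]
force: [-0.9, 0.2, 7.2]
opening: 0.776
```

```bash
python3 -c "
from h import *
plan(516.8,249,150,98.95)
"
```

```text
t 12.48 p [448.4  50.   26.9] phi 99.0 J [-8.0, 40.0, 115.0, -0.0, 25.0, -107.0] F [-0.9  0.2  7.2] op 0.776
turn [-0.005  0.011  0.001] shift [-3.941  7.438 -4.926]
```

{"method": "arm_command", "body": {"commands": [{"translation":[0,0,-0.2],"dr":[0,0,0],"jaw":1},{"translation":[0,0,-0.5],"dr":[0,0,0],"jaw":1},{"translation":[0,0,-0.8],"dr":[0,0,0],"jaw":1},{"translation":[0,0,-0.9],"dr":[0,0,0],"jaw":1},{"translation":[0,0,-0.9],"dr":[0,0,0],"jaw":1},{"translation":[0,0,-0.9],"dr":[0,0,0],"jaw":1},{"translation":[-0.2,0.3,-0.5],"dr":[0,0,0],"jaw":1},{"translation":[-0.3,0.6,-0.3],"dr":[0,0,0],"jaw":1},{"translation":[-0.4,0.8,0],"dr":[0,0,0],"jaw":1},{"translation":[-0.4,0.8,0],"dr":[0,0,0],"jaw":1},{"translation":[-0.4,0.8,0],"dr":[0,0,0],"jaw":1},{"translation":[-0.4,0.8,0],"dr":[0,0,0],"jaw":1}]}}

```text
time_s: 13.48
position: [0.4831, 0.1605, 0.1511]
tcp_rot: [[-0.988, -0.155, -0.002], [-0.155, 0.988, -0.0], [0.002, 0.0, -1.0]]
force: [-0.3, -0.5, -3.2]
opening: 0.777
```

{"method": "arm_command", "body": {"commands": [{"translation":[-0.4,0.8,0],"dr":[0,0,0],"jaw":1},{"translation":[-0.4,0.8,0],"dr":[0,0,0],"jaw":1},{"translation":[-0.4,0.8,0],"dr":[0,0,0],"jaw":1},{"translation":[-0.4,0.6,0],"dr":[0,0,0],"jaw":1},{"translation":[-0.2,0.3,0],"dr":[0,0,0],"jaw":1},{"translation":[0,0,0],"dr":[0,0,0],"jaw":1},{"translation":[0,0,0],"dr":[0,0,0],"jaw":1}]}}

```text
time_s: 14.07
position: [0.5145, 0.2476, 0.1507]
tcp_rot: [[-0.988, -0.156, -0.002], [-0.156, 0.988, -0.001], [0.002, -0.001, -1.0]]
force: [-0.3, 0.4, -2.5]
opening: 0.776
```

```bash
python3 -c "
from h import *
plan(516.8,249,96,98.95)
p,d,s=shot('wrist','w7')
p,d,s=shot('side','side7')
W=cloud('side',d)
for c in comps(W,.16,.195,box=(.36,.7,0.15,.35)): print(c)
"
```

```text
t 14.07 p [514.5 247.6 150.7] phi 99.0 J [15.0, 32.0, 94.0, -0.0, 54.0, -84.0] F [-0.3  0.4 -2.5] op 0.776
turn [-0.007 -0.022  0.008] shift [-0.1    0.042  2.19 ]
([302.0, 218.0], 131, 526.5, 224.3, 39.9, 30.2, 8.7, [524.1, 228.3, 180.8])
```

View pics/side7.png

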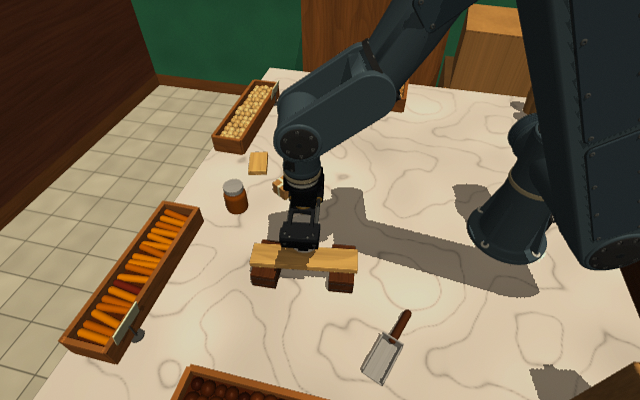

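View pics/w7.png

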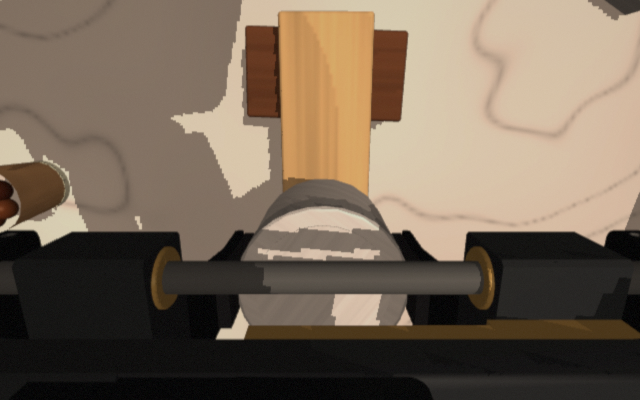

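The tin is upright in the grip and over the board (cols 281 to 371). I lower it: 55.5 mm is 2.2 units.

{"method": "arm_command", "body": {"commands": [{"translation":[-0.1,0.04,0.3],"dr":[0,0,0],"jaw":1},{"translation":[0,0,0.6],"dr":[0,0,0],"jaw":1},{"translation":[0,0,0.6],"dr":[0,0,0],"jaw":1},{"translation":[0,0,0.3],"dr":[0,0,0],"jaw":1},{"translation":[0,0,0.2],"dr":[0,0,0],"jaw":1},{"translation":[0,0,0.1],"dr":[0,0,0],"jaw":1},{"translation":[0,0,0],"dr":[0,0,0],"jaw":1},{"translation":[0,0,0],"dr":[0,0,0],"jaw":1}]}}

```text
time_s: 14.83
position: [0.5182, 0.2494, 0.0991]
tcp_rot: [[-0.988, -0.155, 0.001], [-0.155, 0.988, 0.0], [-0.001, 0.0, -1.0]]
force: [0.0, 0.4, -3.1]
opening: 0.775
```

```bash
python3 -c "
from h import *
plan(516.8,249,95,98.95)
"
```

```text
t 14.83 p [518.2 249.4  99.1] phi 98.9 J [15.0, 37.0, 96.0, -0.0, 48.0, -84.0] F [ 0.   0.4 -3.1] op 0.775
turn [ 0.001  0.007 -0.002] shift [ 0.059 -0.005  0.166]
```

{"method": "arm_command", "body": {"commands": [{"translation":[0.04,0,0.1],"dr":[0,0,0],"jaw":1},{"translation":[0,0,0.05],"dr":[0,0,0],"jaw":1},{"translation":[0,0,0],"dr":[0,0,0],"jaw":1},{"translation":[0,0,0],"dr":[0,0,0],"jaw":1}]}}

```text
time_s: 15.17
position: [0.5169, 0.2493, 0.0952]
tcp_rot: [[-0.988, -0.156, 0.0], [-0.156, 0.988, 0.0], [-0.0, 0.0, -1.0]]
force: [-0.8, 0.7, -3.0]
opening: 0.773
```

{"method": "arm_command", "body": {"commands": [{"translation":[0,0,0.03],"dr":[0,0,0],"jaw":1},{"translation":[0,0,0],"dr":[0,0,0],"jaw":1}]}}

```text
time_s: 15.33
position: [0.517, 0.2493, 0.0949]
tcp_rot: [[-0.988, -0.156, 0.001], [-0.156, 0.988, 0.0], [-0.001, 0.0, -1.0]]
force: [-1.0, -0.4, 1.7]
opening: 0.775
```

Contact shows in the force, which changed from -3.0 to +1.7 N. I release and rise.

{"method": "arm_command", "body": {"commands": [{"translation":[0,0,0],"dr":[0,0,0],"jaw":0.3},{"translation":[0,0,0],"dr":[0,0,0],"jaw":0},{"translation":[0,0,0],"dr":[0,0,0],"jaw":0},{"translation":[0,0,0],"dr":[0,0,0],"jaw":0},{"translation":[0,0,0],"dr":[0,0,0],"jaw":0},{"translation":[0,0,-0.5],"dr":[0,0,0],"jaw":0},{"translation":[0,0,-0.8],"dr":[0,0,0],"jaw":0},{"translation":[0,0,-0.8],"dr":[0,0,0],"jaw":0},{"translation":[0,0,-0.8],"dr":[0,0,0],"jaw":0},{"translation":[0,0,-0.5],"dr":[0,0,0],"jaw":0},{"translation":[-0.5,-0.5,0],"dr":[0,0,0],"jaw":0},{"translation":[-0.5,-0.9,0],"dr":[0,0,0],"jaw":0}]}}

```text
time_s: 16.33
position: [0.5477, 0.2197, 0.1801]
tcp_rot: [[-0.987, -0.159, 0.002], [-0.159, 0.987, 0.001], [-0.003, 0.001, -1.0]]
force: [-0.2, -0.5, -0.7]
opening: 0.998
```

```bash
python3 -c "
from h import *
plan(649.5,-17,120,59.2)
for n in('scene','side'):
  p,d,s=shot(n,n+'8')
  W=cloud(n,d)
  for c in comps(W,.118,.13,box=(.36,.7,0.15,.35)): print(n,c)
"
```

```text
t 16.33 p [547.7 219.7 180.1] phi 99.1 J [11.0, 31.0, 90.0, 0.0, 59.0, -88.0] F [-0.2 -0.5 -0.7] op 0.998
turn [0.014 0.021 6.656] shift [-8.346 -6.045  2.404]
scene ([385.0, 167.0], 416, 524.4, 250.8, 70.8, 55.1, -74.6, [523.8, 249.1, 124.1])
side ([303.0, 242.0], 587, 516.9, 249.2, 68.4, 65.4, -75.2, [515.9, 252.2, 124.8])
```

View pics/side8.png

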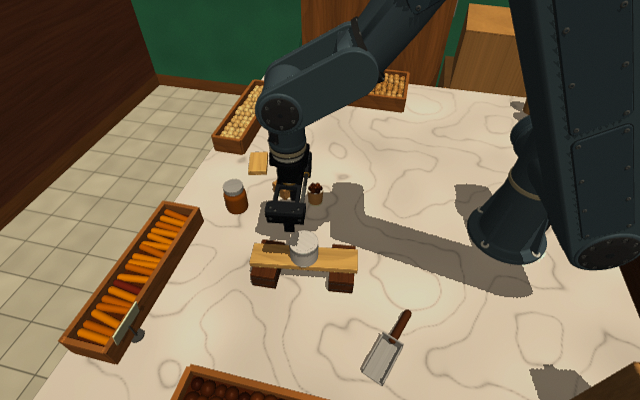

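The tin stands at (517,249), centred and upright at (304,247) in the side view. The gift box is next, turning first.

{"method": "arm_command", "body": {"commands": [{"translation":[0,0,0],"dr":[0,0,0.95],"jaw":0},{"translation":[0,0,0],"dr":[0,0,0.95],"jaw":0},{"translation":[0,0,0],"dr":[0,0,0.95],"jaw":0},{"translation":[0,0,0],"dr":[0,0,0.95],"jaw":0},{"translation":[0,0,0],"dr":[0,0,0.95],"jaw":0},{"translation":[0,0,0],"dr":[0,0,0.95],"jaw":0},{"translation":[0,0,0],"dr":[0,0,0.95],"jaw":0},{"translation":[-0.9,-0.6,0],"dr":[0,0,0],"jaw":0},{"translation":[-0.9,-0.6,0],"dr":[0,0,0],"jaw":0},{"translation":[-0.9,-0.6,0],"dr":[0,0,0],"jaw":0},{"translation":[-0.9,-0.6,0],"dr":[0,0,0],"jaw":0},{"translation":[-0.9,-0.6,0],"dr":[0,0,0],"jaw":0}]}}

```text
time_s: 17.43
position: [0.6051, 0.0949, 0.1781]
tcp_rot: [[-0.857, 0.514, -0.002], [0.514, 0.857, 0.0], [0.002, -0.001, -1.0]]
force: [0.0, -0.9, -0.6]
opening: 1.001
```

{"method": "arm_command", "body": {"commands": [{"translation":[-0.9,-0.6,0],"dr":[0,0,0],"jaw":0},{"translation":[-0.9,-0.6,0],"dr":[0,0,0],"jaw":0},{"translation":[-0.9,-0.6,0.3],"dr":[0,0,0],"jaw":0},{"translation":[-0.6,-0.5,0.6],"dr":[0,0,0],"jaw":0},{"translation":[-0.2,-0.3,0.8],"dr":[0,0,0],"jaw":0},{"translation":[0,0,0.8],"dr":[0,0,0],"jaw":0},{"translation":[0,0,0.5],"dr":[0,0,0],"jaw":0},{"translation":[0,0,0],"dr":[0,0,0],"jaw":0},{"translation":[0,0,0],"dr":[0,0,0],"jaw":0}]}}

```text
time_s: 18.18
position: [0.6458, -0.0041, 0.103]
tcp_rot: [[-0.858, 0.514, -0.003], [0.514, 0.858, 0.001], [0.003, -0.001, -1.0]]
force: [0.1, -0.9, 0.6]
opening: 0.999
```

```bash
python3 -c "
from h import *
plan(649.5,-17,22,59.2)
p,d,s=shot('wrist','w9')
W=cloud('wrist',d,s)
for c in comps(W,.036,.046,box=(.6,.7,-.07,.03)): print(c)
"
```

```text
t 18.18 p [645.8  -4.1 103. ] phi 59.1 J [-10.0, 41.0, 85.0, 0.0, 55.0, -69.0] F [ 0.1 -0.9  0.6] op 0.999
turn [-0.008 -0.025 -0.024] shift [-0.392 -0.367  3.241]
([311.0, 225.0], 5929, 646.3, -14.0, 55.3, 48.3, 59.3, [645.2, -13.3, 41.9])
```

View pics/w9.png

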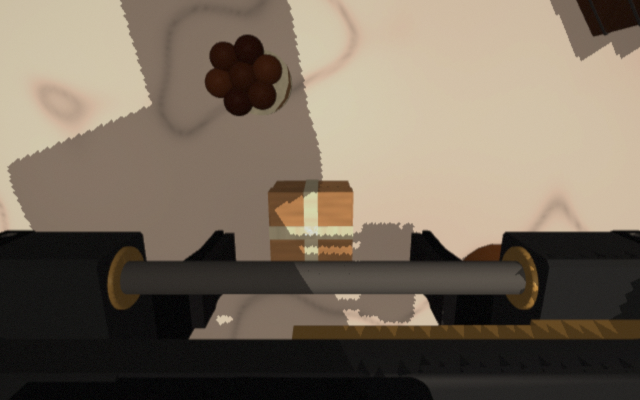

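The box is square to the jaws at (311,220) and the cup stands clear at (240,75). I correct sideways and go down.

{"method": "arm_command", "body": {"commands": [{"translation":[-0.39,-0.37,0],"dr":[0,0,0],"jaw":0},{"translation":[0,0,0.3],"dr":[0,0,0],"jaw":0},{"translation":[0,0,0.7],"dr":[0,0,0],"jaw":0},{"translation":[0,0,0.3],"dr":[0,0,0],"jaw":0},{"translation":[0,0,0],"dr":[0,0,0],"jaw":0},{"translation":[0,0,0],"dr":[0,0,0],"jaw":0}]}}

```text
time_s: 18.73
position: [0.6499, -0.0174, 0.0716]
tcp_rot: [[-0.858, 0.514, -0.001], [0.514, 0.858, 0.0], [0.001, -0.0, -1.0]]
force: [-0.3, -0.4, 0.3]
opening: 0.998
```

```bash
python3 -c "
from h import *
plan(649.5,-17,20,59.2)
"
```

```text
t 18.73 p [649.9 -17.4  71.6] phi 59.0 J [-11.0, 43.0, 85.0, -0.0, 52.0, -70.0] F [-0.3 -0.4  0.3] op 0.998
turn [-0.003 -0.007 -0.027] shift [0.021 0.005 2.063]
```

{"method": "arm_command", "body": {"commands": [{"translation":[0,0,0.7],"dr":[0,0,0],"jaw":0},{"translation":[0,0,0.7],"dr":[0,0,0],"jaw":0},{"translation":[0,0,0.4],"dr":[0,0,0],"jaw":0},{"translation":[0,0,0.2],"dr":[0,0,0],"jaw":0},{"translation":[0,0,0],"dr":[0,0,0],"jaw":0},{"translation":[0,0,0],"dr":[0,0,0],"jaw":0.3},{"translation":[0,0,0],"dr":[0,0,0],"jaw":1},{"translation":[0,0,0],"dr":[0,0,0],"jaw":1},{"translation":[0,0,0],"dr":[0,0,0],"jaw":1},{"translation":[0,0,0],"dr":[0,0,0],"jaw":1},{"translation":[0,0,0],"dr":[0,0,0],"jaw":1},{"translation":[0,0,0],"dr":[0,0,0],"jaw":1}]}}

```text
time_s: 19.73
position: [0.6505, -0.0173, 0.0222]
tcp_rot: [[-0.857, 0.515, 0.001], [0.515, 0.857, 0.0], [-0.001, 0.001, -1.0]]
force: [0.6, 0.3, 1.7]
opening: 0.618
```

```bash
python3 -c "
from h import *
plan(517,249,200)
"
```

```text
t 19.73 p [650.5 -17.3  22.2] phi 59.0 J [-11.0, 48.0, 86.0, 0.0, 47.0, -70.0] F [0.6 0.3 1.7] op 0.618
turn [ 0.006  0.008 -0.   ] shift [10.058  6.385 -7.111]
```

{"method": "arm_command", "body": {"commands": [{"translation":[0,0,-0.3],"dr":[0,0,0],"jaw":1},{"translation":[0,0,-0.6],"dr":[0,0,0],"jaw":1},{"translation":[0,0,-0.9],"dr":[0,0,0],"jaw":1},{"translation":[0,0,-0.9],"dr":[0,0,0],"jaw":1},{"translation":[0,0,-0.9],"dr":[0,0,0],"jaw":1},{"translation":[0,0,-0.9],"dr":[0,0,0],"jaw":1},{"translation":[0,0,-0.9],"dr":[0,0,0],"jaw":1},{"translation":[0,0,-0.9],"dr":[0,0,0],"jaw":1},{"translation":[0.3,0.2,-0.5],"dr":[0,0,0],"jaw":1},{"translation":[0.6,0.4,-0.3],"dr":[0,0,0],"jaw":1},{"translation":[0.8,0.5,0],"dr":[0,0,0],"jaw":1},{"translation":[0.8,0.5,0],"dr":[0,0,0],"jaw":1}]}}

```text
time_s: 20.73
position: [0.6153, 0.0508, 0.1991]
tcp_rot: [[-0.857, 0.515, -0.002], [0.515, 0.857, 0.001], [0.002, -0.0, -1.0]]
force: [-0.1, 0.0, -1.9]
opening: 0.621
```

{"method": "arm_command", "body": {"commands": [{"translation":[0.8,0.5,0],"dr":[0,0,0],"jaw":1},{"translation":[0.8,0.5,0],"dr":[0,0,0],"jaw":1},{"translation":[0.8,0.5,0],"dr":[0,0,0],"jaw":1},{"translation":[0.8,0.5,0],"dr":[0,0,0],"jaw":1},{"translation":[0.8,0.5,0],"dr":[0,0,0],"jaw":1},{"translation":[0.8,0.5,0],"dr":[0,0,0],"jaw":1},{"translation":[0.8,0.5,0],"dr":[0,0,0],"jaw":1},{"translation":[0.8,0.5,0],"dr":[0,0,0],"jaw":1},{"translation":[0.6,0.5,0],"dr":[0,0,0],"jaw":1},{"translation":[0.4,0.3,0],"dr":[0,0,0],"jaw":1},{"translation":[0,0,0],"dr":[0,0,0],"jaw":1},{"translation":[0,0,0],"dr":[0,0,0],"jaw":1}]}}

```text
time_s: 21.73
position: [0.519, 0.2477, 0.1988]
tcp_rot: [[-0.859, 0.512, -0.001], [0.512, 0.859, -0.001], [0.001, -0.001, -1.0]]
force: [-0.2, 0.0, -1.3]
opening: 0.622
```

```bash
python3 -c "
from h import *
plan(517,249,160)
p,d,s=shot('wrist','w10')
"
```

```text
t 21.73 p [519.  247.7 198.8] phi 59.2 J [14.0, 29.0, 91.0, -0.0, 60.0, -45.0] F [-0.2  0.  -1.3] op 0.622
turn [-0.014 -0.006 -0.   ] shift [0.095 0.003 1.552]
```

View pics/w10.png

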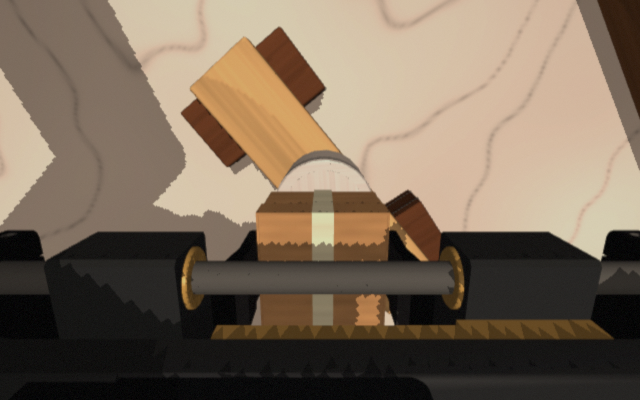

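The box is held level over the tin, whose rim shows at (325,170). I lower it.

{"method": "arm_command", "body": {"commands": [{"translation":[0.09,0,0.3],"dr":[0,0,0],"jaw":1},{"translation":[0,0,0.6],"dr":[0,0,0],"jaw":1},{"translation":[0,0,0.5],"dr":[0,0,0],"jaw":1},{"translation":[0,0,0.3],"dr":[0,0,0],"jaw":1},{"translation":[0,0,0.2],"dr":[0,0,0],"jaw":1},{"translation":[0,0,0.07],"dr":[0,0,0],"jaw":1},{"translation":[0,0,0],"dr":[0,0,0],"jaw":1},{"translation":[0,0,0],"dr":[0,0,0],"jaw":1},{"translation":[0,0,0],"dr":[0,0,0],"jaw":1}]}}

```text
time_s: 22.53
position: [0.5188, 0.2484, 0.1507]
tcp_rot: [[-0.858, 0.514, 0.001], [0.514, 0.858, 0.0], [-0.001, 0.001, -1.0]]
force: [1.7, -0.7, -2.0]
opening: 0.615
```

```bash
python3 -c "
from h import *
plan(517,249,146.2)
p,d,s=shot('side','side11')
cv2.imwrite('pics/side11c.png',cv2.resize(p[160:310,210:400,::-1],None,fx=4,fy=4))
"
```

```text
t 22.53 p [518.8 248.4 150.7] phi 59.0 J [14.0, 32.0, 94.0, -0.0, 54.0, -45.0] F [ 1.7 -0.7 -2. ] op 0.615
turn [ 0.009  0.01  -0.   ] shift [ 0.074 -0.015  0.179]
```

View pics/side11c.png

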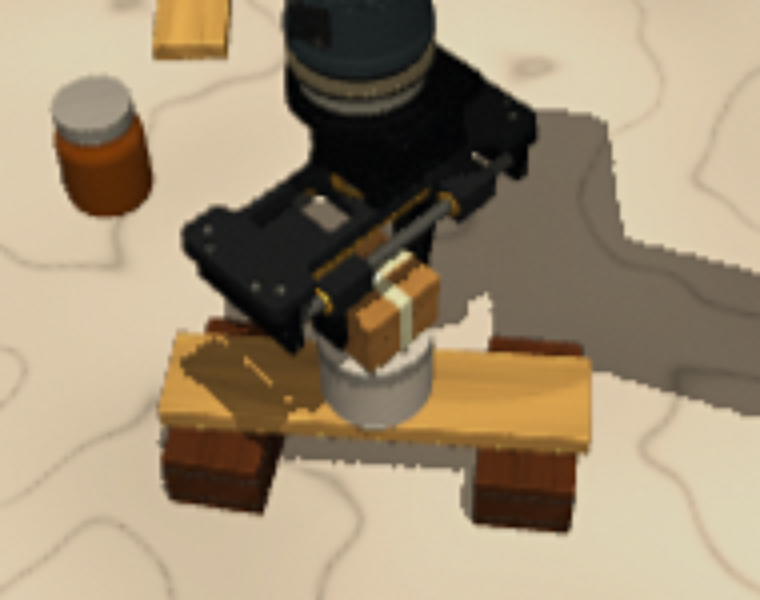

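{"method": "arm_command", "body": {"commands": [{"translation":[0.06,0,0.1],"dr":[0,0,0],"jaw":1},{"translation":[0,0,0.05],"dr":[0,0,0],"jaw":1},{"translation":[0,0,0],"dr":[0,0,0],"jaw":1},{"translation":[0,0,0],"dr":[0,0,0],"jaw":1}]}}

```text
time_s: 22.92
position: [0.5168, 0.2492, 0.1463]
tcp_rot: [[-0.858, 0.514, -0.0], [0.514, 0.858, -0.0], [0.0, -0.0, -1.0]]
force: [0.2, -0.6, -1.3]
opening: 0.618
```

{"method": "arm_command", "body": {"commands": [{"translation":[0,0,0.03],"dr":[0,0,0],"jaw":1},{"translation":[0,0,0],"dr":[0,0,0],"jaw":1}]}}

```text
time_s: 23.08
position: [0.5169, 0.2492, 0.1462]
tcp_rot: [[-0.858, 0.514, 0.0], [0.514, 0.858, 0.0], [-0.0, 0.0, -1.0]]
force: [-2.1, 0.3, 3.1]
opening: 0.62
```

The box has touched down (force +3.1 N), so I release.

{"method": "arm_command", "body": {"commands": [{"translation":[0,0,0],"dr":[0,0,0],"jaw":0.4},{"translation":[0,0,0],"dr":[0,0,0],"jaw":0},{"translation":[0,0,0],"dr":[0,0,0],"jaw":0},{"translation":[0,0,0],"dr":[0,0,0],"jaw":0},{"translation":[0,0,0],"dr":[0,0,0],"jaw":0},{"translation":[0,0,0],"dr":[0,0,0],"jaw":0},{"translation":[0,0,-0.4],"dr":[0,0,0],"jaw":0},{"translation":[0,0,-0.7],"dr":[0,0,0],"jaw":0},{"translation":[0,0,-0.8],"dr":[0,0,0],"jaw":0},{"translation":[0,0,-0.6],"dr":[0,0,0],"jaw":0},{"translation":[0,0,0],"dr":[0,0,0],"jaw":0}]}}

```text
time_s: 24.0
position: [0.5193, 0.2498, 0.2119]
tcp_rot: [[-0.858, 0.514, 0.008], [0.514, 0.858, 0.002], [-0.005, 0.006, -1.0]]
force: [0.9, -0.7, 0.3]
opening: 0.998
```

```bash
python3 -c "
from h import *
plan(549.8,4,190)
"
```

```text
t 24.0 p [519.3 249.8 211.9] phi 59.1 J [15.0, 28.0, 91.0, 0.0, 61.0, -44.0] F [ 0.9 -0.7  0.3] op 0.998
turn [ 0.053  0.052 -0.   ] shift [-6.103 -7.805  0.877]
```

{"method": "arm_command", "body": {"commands": [{"translation":[-0.5,-0.7,0],"dr":[0,0,0],"jaw":0},{"translation":[-0.7,-0.9,0],"dr":[0,0,0],"jaw":0},{"translation":[-0.7,-0.9,0],"dr":[0,0,0],"jaw":0},{"translation":[-0.7,-0.9,0],"dr":[0,0,0],"jaw":0},{"translation":[-0.7,-0.9,0],"dr":[0,0,0],"jaw":0},{"translation":[-0.7,-0.9,0.4],"dr":[0,0,0],"jaw":0},{"translation":[-0.7,-0.9,0.6],"dr":[0,0,0],"jaw":0},{"translation":[-0.6,-0.8,0.6],"dr":[0,0,0],"jaw":0},{"translation":[-0.5,-0.6,0.6],"dr":[0,0,0],"jaw":0},{"translation":[-0.2,-0.3,0.4],"dr":[0,0,0],"jaw":0},{"translation":[0,0,0],"dr":[0,0,0],"jaw":0},{"translation":[0,0,0],"dr":[0,0,0],"jaw":0}]}}

```text
time_s: 25.0
position: [0.5445, 0.005, 0.1424]
tcp_rot: [[-0.857, 0.515, -0.002], [0.515, 0.857, 0.001], [0.002, -0.0, -1.0]]
force: [-1.1, 0.5, 0.8]
opening: 1.003
```

```bash
python3 -c "
from h import *
plan(549.8,4,34)
p,d,s=shot('wrist','w12')
W=cloud('wrist',d,s)
for c in comps(W,.05,.075,box=(.5,.6,-.05,.05)): print(c)
for n in('scene','side'):
  p,d,s=shot(n,n+'12')
  W=cloud(n,d)
  for z in ((.062,.074),(.118,.13),(.158,.17)):
    for c in comps(W,*z,box=(.36,.7,0.15,.35)): print(n,c)
"
```

```text
t 25.0 p [544.5   5.  142.4] phi 59.0 J [-11.0, 31.0, 98.0, 0.0, 51.0, -70.0] F [-1.1  0.5  0.8] op 1.003
turn [-0.003 -0.023 -0.   ] shift [-0.202  0.073  4.335]
([324.0, 184.0], 76, 532.5, 13.7, 38.1, 9.3, 57.9, [529.0, 16.1, 53.5])
([324.0, 215.0], 2328, 548.7, 3.6, 41.9, 38.4, 14.7, [547.4, 4.4, 64.3])
scene ([364.0, 155.0], 521, 453.0, 237.3, 132.9, 61.1, 7.2, [429.8, 227.5, 67.9])
scene ([396.0, 201.0], 858, 584.4, 258.9, 127.4, 61.4, 9.4, [595.9, 259.4, 67.9])
scene ([383.0, 171.0], 135, 527.2, 243.2, 67.2, 47.1, 62.2, [538.0, 235.5, 124.1])
scene ([386.0, 156.0], 422, 516.9, 248.1, 58.3, 55.1, -29.7, [517.9, 247.8, 164.0])
side ([305.0, 257.0], 1815, 516.6, 250.5, 259.7, 64.0, 9.2, [488.6, 254.4, 68.7])
side ([303.0, 249.0], 146, 509.0, 268.4, 69.8, 35.0, 16.4, [510.3, 272.6, 124.8])
side ([303.0, 231.0], 525, 515.7, 248.8, 56.8, 56.5, 60.3, [514.7, 251.6, 164.6])
```

View pics/w12.png

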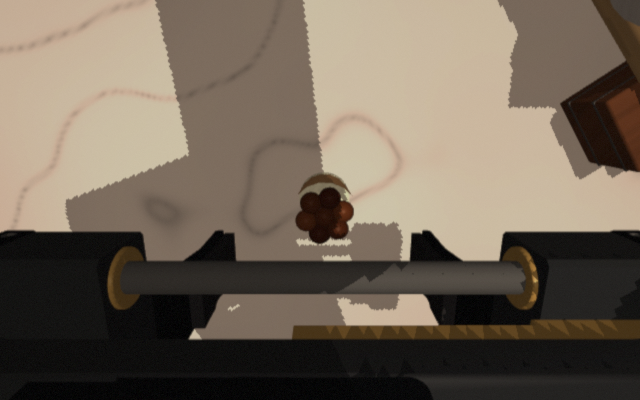

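View pics/side12.png

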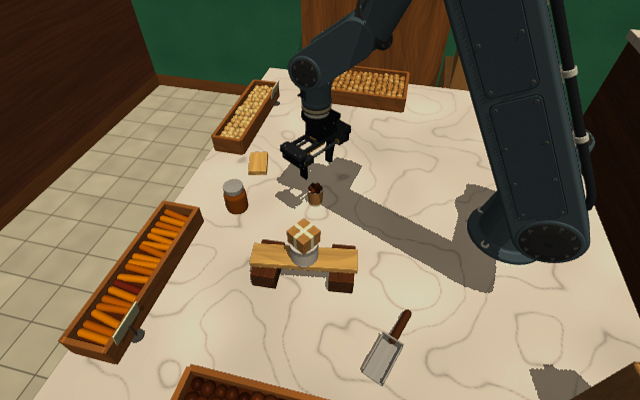

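The box sits at (516.3,248.5) on the tin. The cup at col 324 is centred between the fingers (235 to 413), with its foot around (549.5,3.5). I go down.

{"method": "arm_command", "body": {"commands": [{"translation":[-0.2,0.05,0.3],"dr":[0,0,0],"jaw":0},{"translation":[0,0,0.7],"dr":[0,0,0],"jaw":0},{"translation":[0,0,0.8],"dr":[0,0,0],"jaw":0},{"translation":[0,0,0.8],"dr":[0,0,0],"jaw":0},{"translation":[0,0,0.8],"dr":[0,0,0],"jaw":0},{"translation":[0,0,0.6],"dr":[0,0,0],"jaw":0},{"translation":[0,0,0.4],"dr":[0,0,0],"jaw":0},{"translation":[0,0,0.2],"dr":[0,0,0],"jaw":0},{"translation":[0,0,0],"dr":[0,0,0],"jaw":0},{"translation":[0,0,0],"dr":[0,0,0],"jaw":0}]}}

```text
time_s: 25.98
position: [0.5507, 0.0034, 0.0284]
tcp_rot: [[-0.858, 0.514, 0.001], [0.514, 0.858, -0.0], [-0.001, 0.0, -1.0]]
force: [0.5, 0.1, 0.2]
opening: 1.0
```

```bash
python3 -c "
from h import *
plan(549.5,3.5,24)
"
```

```text
t 25.98 p [550.7   3.4  28.4] phi 59.1 J [-11.0, 42.0, 101.0, 0.0, 37.0, -70.0] F [0.5 0.1 0.2] op 1.0
turn [ 0.003  0.008 -0.   ] shift [ 0.043 -0.021  0.175]
```

{"method": "arm_command", "body": {"commands": [{"translation":[0.03,0,0.15],"dr":[0,0,0],"jaw":0},{"translation":[0,0,0],"dr":[0,0,0],"jaw":0.3},{"translation":[0,0,0],"dr":[0,0,0],"jaw":0.5},{"translation":[0,0,0],"dr":[0,0,0],"jaw":1},{"translation":[0,0,0],"dr":[0,0,0],"jaw":1},{"translation":[0,0,0],"dr":[0,0,0],"jaw":1},{"translation":[0,0,0],"dr":[0,0,0],"jaw":1},{"translation":[0,0,0],"dr":[0,0,0],"jaw":1},{"translation":[0,0,0],"dr":[0,0,0],"jaw":1},{"translation":[0,0,0],"dr":[0,0,0],"jaw":1}]}}

```text
time_s: 26.82
position: [0.5496, 0.0035, 0.0244]
tcp_rot: [[-0.858, 0.514, 0.0], [0.514, 0.858, -0.0], [-0.0, -0.0, -1.0]]
force: [-0.7, 0.1, 1.2]
opening: 0.541
```

```bash
python3 -c "
from h import *
plan(516.3,248.8,240)
"
```

```text
t 26.82 p [549.6   3.5  24.4] phi 59.0 J [-11.0, 43.0, 101.0, -0.0, 36.0, -70.0] F [-0.7  0.1  1.2] op 0.541
turn [-0.001  0.001  0.   ] shift [ 6.187  7.729 -8.624]
```

{"method": "arm_command", "body": {"commands": [{"translation":[0,0,-0.3],"dr":[0,0,0],"jaw":1},{"translation":[0,0,-0.6],"dr":[0,0,0],"jaw":1},{"translation":[0,0,-0.9],"dr":[0,0,0],"jaw":1},{"translation":[0,0,-0.9],"dr":[0,0,0],"jaw":1},{"translation":[0,0,-0.9],"dr":[0,0,0],"jaw":1},{"translation":[0,0,-0.9],"dr":[0,0,0],"jaw":1},{"translation":[0,0,-0.9],"dr":[0,0,0],"jaw":1},{"translation":[0,0,-0.9],"dr":[0,0,0],"jaw":1},{"translation":[0,0,-0.9],"dr":[0,0,0],"jaw":1},{"translation":[0,0,-0.8],"dr":[0,0,0],"jaw":1},{"translation":[0.3,0.4,-0.4],"dr":[0,0,0],"jaw":1},{"translation":[0.6,0.7,-0.2],"dr":[0,0,0],"jaw":1}]}}

```text
time_s: 27.82
position: [0.5459, 0.0379, 0.2415]
tcp_rot: [[-0.856, 0.517, 0.005], [0.517, 0.856, -0.001], [-0.005, 0.002, -1.0]]
force: [1.0, -0.4, -1.6]
opening: 0.541
```

{"method": "arm_command", "body": {"commands": [{"translation":[0.6,0.8,0],"dr":[0,0,0],"jaw":1},{"translation":[0.6,0.8,0],"dr":[0,0,0],"jaw":1},{"translation":[0.6,0.8,0],"dr":[0,0,0],"jaw":1},{"translation":[0.6,0.8,0],"dr":[0,0,0],"jaw":1},{"translation":[0.6,0.8,0],"dr":[0,0,0],"jaw":1},{"translation":[0.6,0.8,0],"dr":[0,0,0],"jaw":1},{"translation":[0.6,0.7,0],"dr":[0,0,0],"jaw":1},{"translation":[0.6,0.6,0],"dr":[0,0,0],"jaw":1},{"translation":[0.3,0.4,0],"dr":[0,0,0],"jaw":1},{"translation":[0.2,0.1,0],"dr":[0,0,0],"jaw":1},{"translation":[0,0,0],"dr":[0,0,0],"jaw":1},{"translation":[0,0,0],"dr":[0,0,0],"jaw":1}]}}

```text
time_s: 28.82
position: [0.5153, 0.248, 0.2391]
tcp_rot: [[-0.858, 0.514, -0.001], [0.514, 0.858, -0.001], [0.0, -0.001, -1.0]]
force: [0.5, 0.3, -0.1]
opening: 0.539
```

```bash
python3 -c "
from h import *
plan(516.3,248.8,188.4)
p,d,s=shot('wrist','w13')
"
```

```text
t 28.82 p [515.3 248.  239.1] phi 59.1 J [15.0, 26.0, 89.0, -0.0, 65.0, -45.0] F [ 0.5  0.3 -0.1] op 0.539
turn [-0.01  -0.001 -0.   ] shift [-0.018  0.047  2.026]
```

View pics/w13.png

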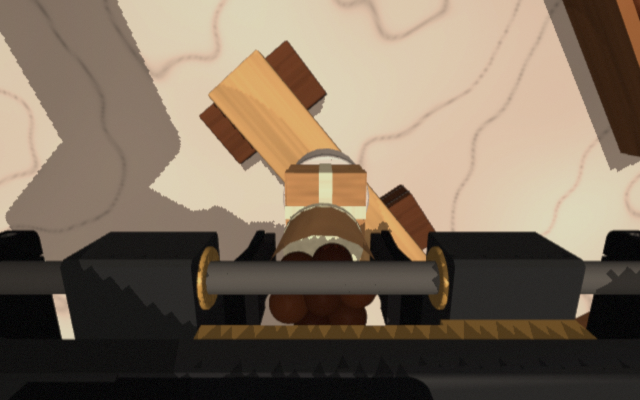

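The cup is held upright at (320,250) above the box (286 to 366). I lower it.

{"method": "arm_command", "body": {"commands": [{"translation":[0,0.03,0.3],"dr":[0,0,0],"jaw":1},{"translation":[0,0,0.5],"dr":[0,0,0],"jaw":1},{"translation":[0,0,0.5],"dr":[0,0,0],"jaw":1},{"translation":[0,0,0.3],"dr":[0,0,0],"jaw":1},{"translation":[0,0,0.2],"dr":[0,0,0],"jaw":1},{"translation":[0,0,0.1],"dr":[0,0,0],"jaw":1},{"translation":[0,0,0],"dr":[0,0,0],"jaw":1},{"translation":[0,0,0],"dr":[0,0,0],"jaw":1},{"translation":[0,0,0],"dr":[0,0,0],"jaw":1}]}}

```text
time_s: 29.62
position: [0.5165, 0.2491, 0.1924]
tcp_rot: [[-0.857, 0.514, 0.001], [0.514, 0.857, 0.0], [-0.001, 0.001, -1.0]]
force: [0.2, 0.0, -0.7]
opening: 0.536
```

```bash
python3 -c "
from h import *
plan(516.3,248.8,188.4)
p,d,s=shot('side')
cv2.imwrite('pics/side14c.png',cv2.resize(p[150:300,210:400,::-1],None,fx=4,fy=4))
"
```

```text
t 29.62 p [516.5 249.1 192.4] phi 59.0 J [15.0, 29.0, 92.0, -0.0, 59.0, -44.0] F [ 0.2  0.  -0.7] op 0.536
turn [ 0.009  0.009 -0.   ] shift [ 0.002 -0.015  0.159]
```

View pics/side14c.png

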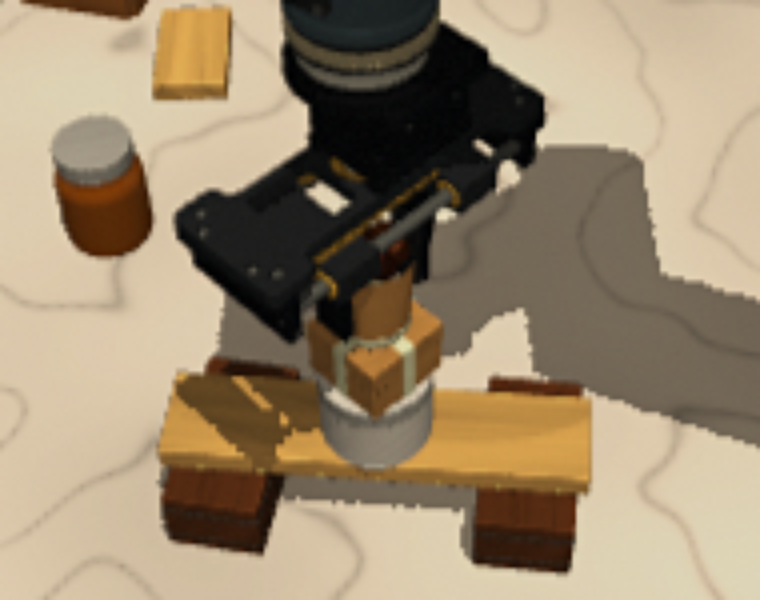

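{"method": "arm_command", "body": {"commands": [{"translation":[0,0,0.1],"dr":[0,0,0],"jaw":1},{"translation":[0,0,0.04],"dr":[0,0,0],"jaw":1},{"translation":[0,0,0],"dr":[0,0,0],"jaw":1},{"translation":[0,0,0],"dr":[0,0,0],"jaw":1}]}}

```text
time_s: 30.0
position: [0.5161, 0.2491, 0.1884]
tcp_rot: [[-0.858, 0.514, 0.0], [0.514, 0.858, 0.0], [-0.0, 0.0, -1.0]]
force: [-0.4, 0.1, -0.7]
opening: 0.537
```

{"method": "arm_command", "body": {"commands": [{"translation":[0,0,0.03],"dr":[0,0,0],"jaw":1},{"translation":[0,0,0],"dr":[0,0,0],"jaw":1}]}}

```text
time_s: 30.17
position: [0.5162, 0.2491, 0.1883]
tcp_rot: [[-0.858, 0.514, 0.001], [0.514, 0.858, 0.0], [-0.001, 0.0, -1.0]]
force: [-0.7, -0.6, 4.2]
opening: 0.536
```

The cup has touched down (+4.2 N), so I release and rise well clear of it.

{"method": "arm_command", "body": {"commands": [{"translation":[0,0,0],"dr":[0,0,0],"jaw":0.5},{"translation":[0,0,0],"dr":[0,0,0],"jaw":0.3},{"translation":[0,0,0],"dr":[0,0,0],"jaw":0},{"translation":[0,0,0],"dr":[0,0,0],"jaw":0},{"translation":[0,0,0],"dr":[0,0,0],"jaw":0},{"translation":[0,0,0],"dr":[0,0,0],"jaw":0},{"translation":[0,0,-0.3],"dr":[0,0,0],"jaw":0},{"translation":[0,0,-0.6],"dr":[0,0,0],"jaw":0},{"translation":[0,0,-0.8],"dr":[0,0,0],"jaw":0},{"translation":[0,0,-0.8],"dr":[0,0,0],"jaw":0},{"translation":[0,0,-0.6],"dr":[0,0,0],"jaw":0},{"translation":[0,0,0],"dr":[0,0,0],"jaw":0}]}}

```text
time_s: 31.17
position: [0.5182, 0.2497, 0.269]
tcp_rot: [[-0.858, 0.514, 0.008], [0.514, 0.858, 0.002], [-0.006, 0.006, -1.0]]
force: [0.5, 0.8, -0.3]
opening: 1.001
```

{"method": "arm_command", "body": {"commands": [{"translation":[0,-0.5,0],"dr":[0,0,0],"jaw":0},{"translation":[0,-0.8,0],"dr":[0,0,0],"jaw":0},{"translation":[0,-0.8,0],"dr":[0,0,0],"jaw":0},{"translation":[0,-0.8,0],"dr":[0,0,0],"jaw":0},{"translation":[0,-0.8,0],"dr":[0,0,0],"jaw":0},{"translation":[0,-0.8,0],"dr":[0,0,0],"jaw":0},{"translation":[0,-0.5,0],"dr":[0,0,0],"jaw":0},{"translation":[0,0,0],"dr":[0,0,0],"jaw":0},{"translation":[0,0,0],"dr":[0,0,0],"jaw":0}]}}

```text
time_s: 31.92
position: [0.4519, 0.1418, 0.265]
tcp_rot: [[-0.857, 0.516, 0.0], [0.516, 0.857, 0.001], [0.0, 0.001, -1.0]]
force: [-0.2, 0.3, 0.9]
opening: 0.999
```

```bash
python3 -c "
from h import *
plan(516.3,248.8,188.4)
for n in('scene','side'):
  p,d,s=shot(n,n+'15')
  W=cloud(n,d)
  for z in ((.062,.074),(.118,.13),(.158,.17),(.205,.24)):
    for c in comps(W,*z,box=(.36,.7,0.17,.35)): print(n,c)
cv2.imwrite('pics/side15c.png',cv2.resize(p[150:300,210:400,::-1],None,fx=4,fy=4))
"
```

```text
t 31.92 p [451.9 141.8 265. ] phi 59.0 J [4.0, 16.0, 101.0, 0.0, 63.0, -55.0] F [-0.2  0.3  0.9] op 0.999
turn [ 0.006 -0.001  0.   ] shift [-1.000e-03  4.996e+00  3.062e+00]
scene ([364.0, 155.0], 516, 448.9, 237.3, 122.3, 61.5, 8.0, [429.4, 227.9, 67.9])
scene ([396.0, 201.0], 853, 580.3, 258.4, 134.0, 64.3, 9.7, [596.8, 259.7, 68.0])
scene ([383.0, 171.0], 137, 526.8, 243.4, 67.4, 50.8, 62.0, [539.1, 234.1, 124.0])
scene ([385.0, 160.0], 194, 517.4, 247.8, 57.4, 55.0, -30.6, [532.6, 238.8, 164.1])
scene ([389.0, 143.0], 263, 521.1, 246.4, 43.9, 43.5, -46.4, [523.7, 243.8, 224.7])
side ([305.0, 257.0], 1809, 516.6, 250.9, 259.7, 63.1, 9.0, [487.8, 254.3, 68.6])
side ([303.0, 249.0], 150, 510.7, 267.4, 71.6, 33.1, 14.9, [511.5, 272.7, 124.5])
side ([303.0, 235.0], 265, 515.6, 249.0, 56.4, 55.9, -30.9, [508.1, 263.9, 164.5])
side ([302.0, 216.0], 325, 513.9, 252.6, 41.7, 41.4, -13.8, [513.5, 257.8, 225.4])
```

View pics/side15c.png

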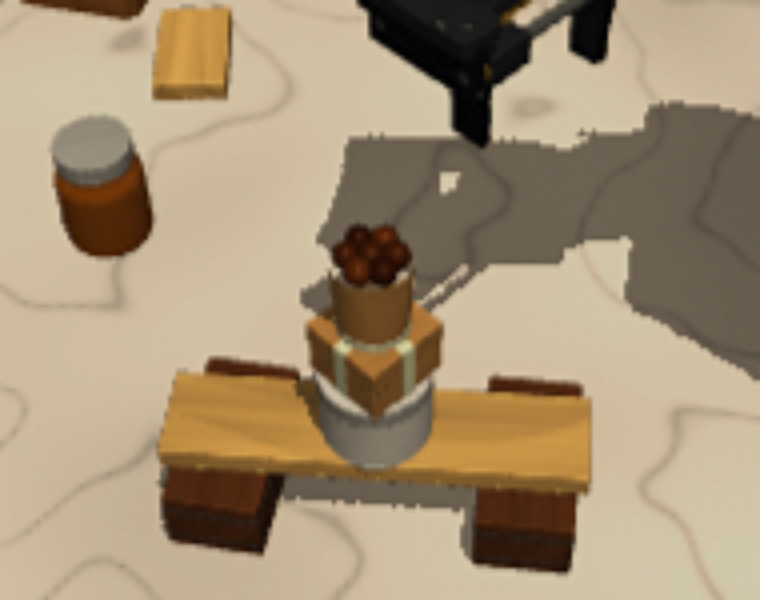

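View pics/scene15.png

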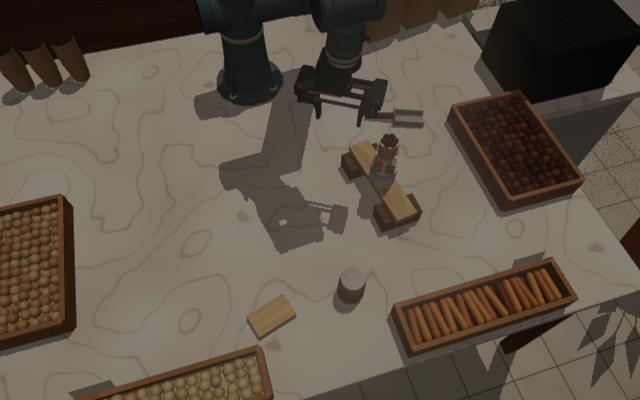

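The stack is upright and centred, with the cup at (517.5,249.5), the box at (516.5,248.4), and the tin and board at (517,249). The gripper is clear and the bystanders haven't moved, so I hand in.

```bash
python3 -c "
from h import *
print(hand_in())"
```

```text
the job is handed in; nothing more can be done
None
```

The display is built and handed in at about 32 s of the 125 s. The long board bridges the two blocks, with the tin, gift box and cup stacked on its middle, each let go before I fetched the next.

| Item | Last measured centre (mm) | Height of top (mm) |
|---|---|---|
| Board | (517, 249), yaw about 9°; target (516, 249) | 68 |
| Tin | (517, 249) | 124 |
| Gift box | (516.5, 248.4) | 164 |
| Cup | (517.5, 249.5) | about 225, top of nuts |

- **Agreement between views:** The scene and side cameras agree within 2 mm for the box. For the cup's nut top they differ by 7 mm in x and 6 mm in y, since each view sees only part of it, so I used their average. The board was measured right after it was placed and again, by the side camera only, at the end. The tin's centre comes from the side view before the box covered it; the scene view, partly blocked, read about 8 mm off in x.
- **Final look:** In the last pictures every piece stands upright and the gripper is open and clear. The short board, jar and scoop look unmoved by eye; I did not measure them again.
- **Problems:** None of the checks failed, and I did not have to redo any grasp or placement.

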